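# Wind a jig clamp open with its crank and load the backing plate

### The job

Fit the loose crank fully down over the square spindle end of the clamp and wind it anticlockwise (seen from above) until the jaws stand about 20 mm apart, without the crank slipping off. Then lift the aluminium backing plate from its rack and slide it down on edge between the jaws until it stands upright on the clamp's base with its ends level with the ends of the jaws. Leave the crank seated on the spindle, and do not disturb the other things on the bench.

Things in the scene. Friction and masses are not known exactly. Their poses are not given: they have to be found in the camera images.
- clamp: Fixed jig clamp. Origin: centre of its underside, on the bench; x across, y along, z up (offsets in mm in this frame). Steel base 120 (x) x 290 (y) x 20 high. At its -y end a blue drive housing 80 x 85 x 70, centred at y = -100, top at z = 90, with a 50 x 50 steel boss on it up to z = 100, from which the square spindle rises. At its +y end the two blue jaws.
- jaw_face (a point): Foot of the fixed jaw's face, mid-length: clamp x 0, y 100, z 20 (axes as the clamp's). The fixed jaw is 110 long (x -55 to 55), 35 thick (y 100 to 135) and 45 tall (z 20 to 65). The moving jaw, of the same size, faces it from -y. The gap lies between, towards -y from this point, open at the top and both ends; its floor is the base top, z = 20.
- post (a point): Foot of the clamp's air regulator post on the bench beside the base: clamp x 115, y 30. A 22 mm diameter pipe, a black 34 x 34 body from 175 to 225 mm above the bench whose white dial reaches 37 mm towards the jaws (-x), and a knob on top up to 250 mm. Keep clear of it.
- jaw (a joint): Gap between the two jaw faces in m; in the clamp's frame it spans y = 100 mm - gap to 100 mm. Moved only by the spindle, 6 mm a turn; starts at 0.5 to 3 mm, hard stop at 25 mm.
- spindle (a joint): Angle of the square spindle in rad, growing anticlockwise seen from above, which opens the jaws (gap = 6 mm x angle / 2 pi). Friction of 0.15 N m holds it where it is left. Upper stop at 26.2.
- spindle_foot (a point): On the vertical spindle axis, at its foot on the boss top: clamp x 0, y -100, z 100. Turns with the spindle: its x and y axes are square to the flats, z up. The steel spindle is 22 mm square and 32 mm tall above this point, its top 5 mm tapered to 16 mm square.
- crank: Loose steel crank, about 0.45 kg, standing on the bench on its hub. Origin: centre of the hub's underside; x along the arm towards the grip, z up. Hub 44 x 44, 42 high, sides square to x and y; its two y faces are free over the full height, to be gripped across y. Arm 18 wide, z 31 to 41, reaching to x = 85 mm.
- crank_socket (a point): Mouth of the crank's square socket, at the crank's origin (same axes): 24.5 mm square, 34 mm deep, open below, sides parallel to the hub's. It fits the spindle in any of four ways round with 1.25 mm play each side; fully down, the hub's underside rests on the boss.
- crank_grip (a point): Middle of the crank's black grip, a freely revolving upright cylinder of 24 mm diameter, 42 mm long (z 44 to 86 of the crank), on the axis x = 75, y = 0 of the crank; this point is at z = 65. The point's axes turn with the crank.
- plate: Loose aluminium plate, about 0.33 kg, standing on its long edge in the rack. Origin: centre of its lower edge; x along its length, y through its thickness, z up. 14 mm thick; 110 long up to z = 52, above that a tab 60 long (x -30 to 30) up to z = 95, to be gripped across the thickness. The lowest 5 mm taper to 11.5 thick. Alike both ways round.
- rack: Fixed white plastic rack that holds the plate: 130 (x) x 58 (y) x 33 mm high, with one slot along x, 18 wide, its floor at z = 8. Origin: centre of its underside.
- wrench: steel open-ended wrench, 170 mm long, 8 mm high, lying in front of the clamp (its x axis along its length). Not part of the job: leave alone.
- screwdriver: screwdriver with yellow handle, 180 mm long, 26 mm high, lying on the bench behind the clamp (its x axis along its length). Not part of the job: leave alone.
- bottle: pale bottle with white cap, 62 mm diameter, 190 mm tall, standing; origin at the underside. Not part of the job: leave alone.
- tub: round white tub with grey lid, 72 mm diameter, 80 mm tall, standing; origin at the underside. Not part of the job: leave alone.
- tape: cardboard-brown ring, 84 mm outside diameter, 22 mm high, lying flat; origin at the underside. Not part of the job: leave alone.

How it is judged:
By the outcome, as a careful person would: the job done as asked, in the order asked, and still so for the second after the job is handed in, with the robot touching nothing.
It also fails if it takes over 72 s, if anything falls off the work surface, if the arm or the gripper's body presses on something with over 40 N, if the wrist force passes 120 N, or if a joint passes its speed limit or range.

### The arm

A 6-joint arm with a two-finger parallel gripper is mounted at the origin on the work surface. World frame = base frame: x ahead of the robot, y to its left, z up, the work surface at z = 0. Lengths are in m, angles in rad, forces in N, time in s.
With the tool pointing down it reaches from about 0.275 to 0.85 m from the base axis. Payload 5.2 kg.
Tool frame: the origin (TCP) lies between the finger pads; the fingertips stand 17 mm ahead of it and the grasp point (between the pads) lies 2 mm behind it (arm.finger_overhang is the distance from the TCP to the fingertips, in m); z points along the fingers, y is the line along which they close (so a half turn about z gives the same grasp; the last joint's range is limited). The gripper opens to 85 mm and grips with 20 to 120 N. Pads are 22 mm wide; open, the fingers measure 114 mm over their backs; the gripper's body (76 mm by 85 mm) begins 54 mm behind the grasp point. The pads swing forward as they close: fully open they stand 13 mm farther back than shut.
Start: joints at [1.14, 0.259, 1.535, -0, 1.348, -0.203], TCP at [0.124, 0.536, 0.248] pointing down, gripper open.
Joint ranges: [-3.14, 3.14], [-0.91, 2.08], [0.19, 2.58], [-1.22, 4.36], [0.22, 2.71], [-3.12, 3.12]. Speed limits (rad/s): [2.57, 2.57, 3.14, 3.14, 3.14, 3.14].

### API

Orientations are given as a unit quaternion [x, y, z, w].
In Python, from rig import arm gives the robot as it stands.
- The arm moves only by the tool apply_moves, never from a script. Its argument "increments" is a list of rows, each an object of numbers: "jaw": the closure in counts, from 0 (fully open) to 255 (shut); "dx", "dy", "dz": the shift along the tool's x, y, z normalised to -1 to 1, where 1 is 120 mm; "ax", "ay", "az": the turn, a rotation vector about the tool's x, y, z normalised to -1 to 1, where 1 is 90 degrees. In form: [{"jaw": .., "dx": .., "dy": .., "dz": .., "ax": .., "ay": .., "az": ..}, ...]. A call has exactly 10 rows; each row is the pose to reach, as a shift and turn from the pose commanded when the call began, along the tool's axes at that moment; what a row does not reach only later rows make up. A row lasts 1/8 s, in which the tool goes at most 62.5 mm and 10.7 degrees, less where a joint would pass 70% of its speed; a pose out of reach is approached as far as the arm can. A call with a number of a shift or a turn outside -1 to 1 is refused whole. A call with a gripper value outside its range is refused whole. The fingers move at their own pace and stop on an object; "newtons" is the grip in N (left out, the last holds). Time passes only in rows, so rows that repeat a pose let the fingers close, or fill a call up. It gives the time, the measured TCP pose, the force, the opening and the grip force at its end, in the units of the state.
- arm.state(): the state, without advancing time (a new reading comes with each control period).
- arm.get_image(name): name is "side" or "top" or "wrist"; returns (picture, depth): 400x640x3 uint8, red, green, blue; 400x640 float32, m along the optical axis (not along the pixel's ray), 0 where there is no reading.
- arm.camera_info(name): a dict with "fov_y" (degrees; the focal length in pixels is half the picture's height over the tangent of half this angle, whatever the lens; pixels are square), "cx", "cy" (the principal point, pixels), "rvec" (rotation vector, rad) and "tvec" (3), from world to camera coordinates, as OpenCV has them. Camera axes: x right, y down, z forward; pixel columns grow to the right and rows downward; lengths in m; the calibration is good to about 2 mm. A picture is of the moment at which its call begins: read the wrist's pose just before it. camera_info takes no time and is no camera call; for the wrist camera it gives the pose at the moment of the call.
- arm.sign_off(): hands the job in; it is judged then, once.
Trained networks look in the newest picture that a camera, given by its name, has taken for a name from the list of things; names that differ only in an ending like _2 or _b are one class to them, and where a whole thing is asked for, a point or a joint stands for the part that bears it (a point fixed in the world has none). Each returns a list of dicts, best first, with "confidence" (0 to 1); they miss things now and then, are a little off and sometimes report something else, mostly with a low value. They report only what shows in the picture. A call takes as long as a camera call.
- arm.trace(camera, target): "mask" (400x640 bool, what is visible of it).
- arm.mark_of(camera, target): "at" ([x, y, z] in m, in world coordinates, good to about 4 mm: a listed point, or the origin of a listed thing).
The state is a dict: "clock": time; "joints": joint angles; "qvel": joint speeds; "joint_efforts": joint torques, N m; "position": TCP position; "tool_rot": TCP orientation; "contact_force": force on the tool from outside, world axes, zero at the start; "moment": the same for the moment, N m; "width": opening from 0.0 (shut) to 1.0 (fully open); "finger_force": force on a finger pad.
Only numpy, scipy, OpenCV 4.12 (cv2) and the standard library are available. Lean on these libraries where they do the work, as an engineer would, in place of code of your own. Each camera call takes 0.05 s, during which the arm holds its last target. There are 200 camera calls.

## Working session

There is one attempt and no reset: what is moved stays moved. The work goes in short steps, Python scripts to look and compute and a tool call to move; the robot and the scene stay as the last step left them, time stands still between calls to the robot, and variables do not carry over. Pictures are saved under pics/ and viewed, at most 10 in all, crops included, and the job is handed in when it is done.

Besides the shell and the picture viewer there is one more tool, called after "Call:" as name(argument=value, ...) on one line, values as JSON. apply_moves: Moves the arm, as the interface text tells. Its arguments: {"type":"object","properties":{"increments":{"type":"array","items":{"type":"object","properties":{"jaw":{"type":"number"},"dx":{"type":"number"},"dy":{"type":"number"},"dz":{"type":"number"},"ax":{"type":"number"},"ay":{"type":"number"},"az":{"type":"number"}}}},"newtons":{"type":"number"}},"required":["increments"]}

```bash
ls; mkdir -p pics; cat > h.py <<'E'
import numpy as np, cv2
from scipy.spatial.transform import Rotation as R
from rig import arm
def cam(n):
    i=arm.camera_info(n); f=200/np.tan(np.radians(i['fov_y'])/2)
    return f,i['cx'],i['cy'],R.from_rotvec(np.ravel(i['rvec'])).as_matrix(),np.ravel(i['tvec'])
def cloud(n,d,c=None):
    f,cx,cy,Rm,t=c or cam(n); v,u=np.mgrid[:d.shape[0],:d.shape[1]]
    P=np.stack([(u-cx)/f*d,(v-cy)/f*d,d],-1)
    W=(P-t)@Rm; W[d<=0]=np.nan; return W
def proj(n,p,c=None):
    f,cx,cy,Rm,t=c or cam(n); q=Rm@np.asarray(p)+t; return np.array([q[0]/q[2]*f+cx,q[1]/q[2]*f+cy])
def save(n,im): cv2.imwrite('pics/'+n+'.png',im[...,::-1])
E
python3 - <<'E'
from h import *
print(arm.state())
for n in ['top','side']:
    im,d=arm.get_image(n); save(n+'0',im); np.save(n+'0.npy',d)
    print(n,arm.camera_info(n))
    for t in ['clamp','jaw_face','post','spindle_foot','crank','crank_socket','crank_grip','plate','rack','wrench','screwdriver','bottle','tub','tape']:
        r=arm.mark_of(n,t); print(t,[(np.round(k['at'],3).tolist(),round(k['confidence'],2)) for k in r[:2]])
E
```

```text
pics
{'clock': 0.0, 'joints': array([ 1.14016794e+00,  2.59361376e-01,  1.53613216e+00, -1.09498217e-05,
        1.34802152e+00, -2.02773598e-01]), 'qvel': array([-2.49359916e-04,  1.89288452e-03, -8.01680251e-04,  9.89522881e-05,
        6.22605535e-04,  9.88139966e-04]), 'joint_efforts': array([-2.99098938e-04, -4.46020818e+01, -2.90562201e+01, -3.72804625e-04,
        1.18617804e-02, -2.77480507e-05]), 'position': array([0.12398034, 0.53530272, 0.2474451 ]), 'tool_rot': array([ 1.13679844e-01,  9.93516970e-01, -9.15061096e-04, -2.94277049e-04]), 'contact_force': array([-0.0272178 , -0.24509895, -0.71078522]), 'moment': array([0.00023403, 0.01924692, 0.03477269]), 'finger_force': 0.0, 'width': 1.0029168988458066}
top {'fov_y': 56.37183472831872, 'cx': 321.5861759518643, 'cy': 204.5225741993919, 'rvec': array([ 2.18883092, -2.18099553,  0.13984205]), 'tvec': array([-0.03261182,  0.56217056,  1.10585028])}
clamp [([0.591, -0.022, 0.004], 0.77)]
jaw_face [([0.553, 0.072, 0.022], 0.7)]
post [([0.686, 0.042, 0.0], 0.9)]
spindle_foot [([0.621, -0.116, 0.098], 0.43)]
crank [([0.424, -0.37
[... 755 characters left out ...]
53, 0.073, 0.019], 0.63), ([0.376, 0.169, -0.004], 0.35)]
post [([0.684, 0.044, 0.003], 0.84), ([0.659, 0.32, 0.002], 0.52)]
spindle_foot [([0.624, -0.118, 0.098], 0.46)]
crank [([0.426, -0.367, -0.001], 0.86), ([0.708, -0.108, 0.005], 0.49)]
crank_socket [([0.428, -0.373, -0.002], 0.63), ([0.626, -0.119, 0.099], 0.17)]
crank_grip [([0.484, -0.422, 0.067], 0.89)]
plate [([0.405, 0.369, 0.006], 0.57)]
rack [([0.411, 0.363, -0.002], 0.68)]
wrench [([0.486, -0.03, -0.001], 0.68), ([0.405, 0.368, 0.009], 0.45)]
screwdriver [([0.708, -0.106, 0.003], 0.48)]
bottle [([0.659, 0.318, 0.002], 0.59)]
tub [([0.641, -0.357, 0.004], 0.7), ([0.481, -0.416, 0.066], 0.4)]
tape [([0.661, 0.315, 0.003], 0.22)]
```

View pics/top0.png

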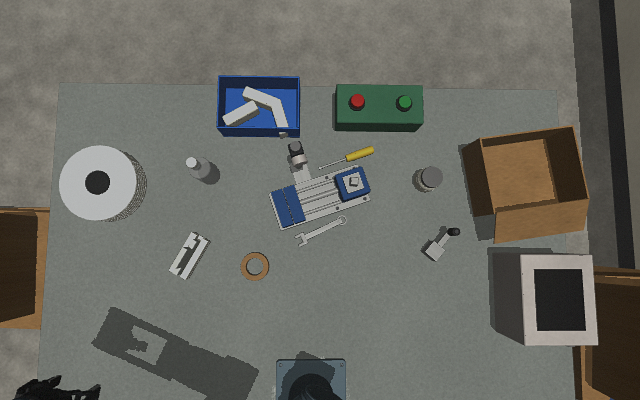

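View pics/side0.png

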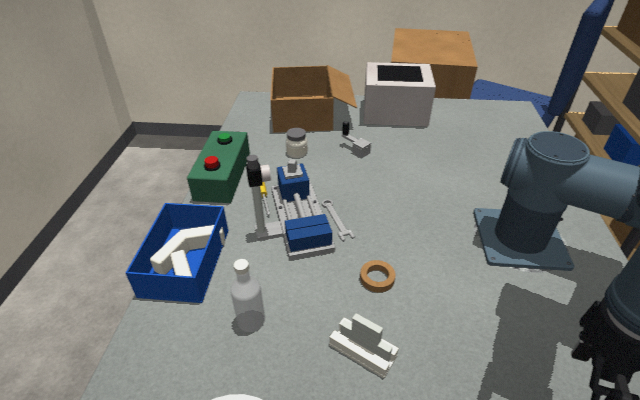

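```bash
python3 - <<'E'
from h import *
# rectangles of top surfaces from depth: (name, centre, radius, zlo,zhi)
for n in ['top','side']:
    W=cloud(n,np.load(n+'0.npy'))
    for nm,c,r,a,b in [('hub+arm',(.45,-.39),.1,.03,.047),('grip',(.485,-.42),.03,.075,.1),('platetab',(.405,.368),.08,.085,.12),('rack',(.405,.365),.09,.028,.038),('boss',(.622,-.117),.05,.096,.105),('housing',(.622,-.117),.08,.085,.095),('spindle',(.622,-.117),.03,.12,.145),('jaws',(.55,.07),.1,.06,.07),('base',(.59,-.02),.2,.015,.024)]:
        m=(np.hypot(W[...,0]-c[0],W[...,1]-c[1])<r)&(W[...,2]>a)&(W[...,2]<b)
        p=W[m]
        if len(p)<8: print(n,nm,len(p));continue
        (x,y),s,ang=cv2.minAreaRect((p[:,:2]*1000).astype(np.float32))
        print(n,nm,len(p),'c',round(x,1),round(y,1),'size',np.round(s,1),'ang',round(ang,1),'z',np.round(np.percentile(p[:,2],[5,50,95])*1000,1))
E
```

```text
top hub+arm 336 c 446.4 -387.1 size [ 44.9 102.8] ang 49.0 z [35.7 41.7 45.1]
top grip 60 c 480.3 -416.1 size [21.3 20.4] ang 89.7 z [79.9 87.1 90.9]
top platetab 157 c 405.7 365.6 size [15.4 60.4] ang 61.3 z [ 88.2 102.5 106. ]
top rack 467 c 408.7 363.7 size [ 59.3 129.7] ang 61.1 z [29.6 33.2 36.4]
top boss 230 c 620.0 -117.5 size [50.2 50.4] ang 18.8 z [ 96.9 100.  103.6]
top housing 475 c 619.9 -117.6 size [79.7 85. ] ang 19.0 z [86.9 90.  93.3]
top spindle 67 c 619.7 -117.9 size [22.4 22. ] ang 85.8 z [124.6 131.3 134.5]
top jaws 875 c 555.2 69.7 size [109.8  71.8] ang 19.3 z [61.9 65.2 68.3]
top base 1594 c 661.0 -17.4 size [263.  326.5] ang 19.1 z [16.4 20.1 23.4]
side hub+arm 214 c 445.8 -387.2 size [ 48.1 109.1] ang 48.5 z [32.4 40.  43.9]
side grip 35 c 481.1 -413.8 size [20. 25.] ang 18.1 z [75.6 83.6 87.8]
side platetab 355 c 405.8 367.2 size [16.  60.2] ang 60.9 z [ 87.2 101.6 104.6]
side rack 878 c 408.8 365.7 size [ 59.4 129.9] ang 61.0 z [29.2 32.5 35.5]
side boss 147 c 619.5 -116.1 size [49.3 56.4] ang 18.5 z [ 96.8  99.3 102.5]
side housing 308 c 618.8 -115.1 size [80.  86.8] ang 19.0 z [85.5 89.5 93.3]
side spindle 61 c 619.5 -114.6 size [24.5 21.1] ang 87.1 z [121.1 128.7 134.1]
side jaws 893 c 555.4 71.0 size [110.1  77.9] ang 20.4 z [61.5 64.5 66.9]
side base 1139 c 657.7 -8.1 size [263.7 312.1] ang 18.9 z [16.3 19.6 22.6]
```

The top view shows the crank at about pixel (435,247), the clamp at (320,197) with the spindle at (352,182), the post at (296,155), and the rack with the plate at (190,255). The side view agrees with this. The sizes and heights from depth match the text: hub top 42, boss 100, tab top 103 and jaws 65 mm.

I'll travel to hover over the crank.

Call:
apply_moves(increments=[{"jaw":0,"dx":-0.3,"dy":-0.3,"az":0.06},{"jaw":0,"dx":-0.6,"dy":-0.6,"az":0.12},{"jaw":0,"dx":-1,"dy":-1,"az":0.188},{"jaw":0,"dx":-1,"dy":-1,"az":0.188},{"jaw":0,"dx":-1,"dy":-1,"az":0.188},{"jaw":0,"dx":-1,"dy":-1,"az":0.188},{"jaw":0,"dx":-1,"dy":-1,"az":0.188},{"jaw":0,"dx":-1,"dy":-1,"az":0.188},{"jaw":0,"dx":-1,"dy":-1,"az":0.188},{"jaw":0,"dx":-1,"dy":-1,"az":0.188}])

```text
validation failed for argument at $.in...
```

```bash
python3 - <<'E'
from h import *
s=arm.state(); print(s['clock'],s['position'],R.from_quat(s['tool_rot']).as_matrix().round(3),s['joints'].round(3))
E
```

```text
1.5 [0.12418771 0.53579868 0.24827916] [[-0.974  0.226 -0.   ]
 [ 0.226  0.974 -0.   ]
 [ 0.    -0.    -1.   ]] [ 1.14   0.259  1.535  0.     1.348 -0.203]
```

Call:
apply_moves(increments=[{"jaw":0,"dx":-0.3,"dy":-0.3,"dz":0,"ax":0,"ay":0,"az":0.06},{"jaw":0,"dx":-0.6,"dy":-0.6,"dz":0,"ax":0,"ay":0,"az":0.12},{"jaw":0,"dx":-1,"dy":-1,"dz":0,"ax":0,"ay":0,"az":0.188},{"jaw":0,"dx":-1,"dy":-1,"dz":0,"ax":0,"ay":0,"az":0.188},{"jaw":0,"dx":-1,"dy":-1,"dz":0,"ax":0,"ay":0,"az":0.188},{"jaw":0,"dx":-1,"dy":-1,"dz":0,"ax":0,"ay":0,"az":0.188},{"jaw":0,"dx":-1,"dy":-1,"dz":0,"ax":0,"ay":0,"az":0.188},{"jaw":0,"dx":-1,"dy":-1,"dz":0,"ax":0,"ay":0,"az":0.188},{"jaw":0,"dx":-1,"dy":-1,"dz":0,"ax":0,"ay":0,"az":0.188},{"jaw":0,"dx":-1,"dy":-1,"dz":0,"ax":0,"ay":0,"az":0.188}])

```text
clock: 2.75
position: [0.2139, 0.3919, 0.2483]
tool_rot: [0.258, 0.966, -0.0, -0.0]
contact_force: [-0.1, 0.2, -0.6]
width: 1.001
finger_force: 0.0
```

Call:
apply_moves(increments=[{"jaw":0,"dx":-0.4,"dy":-0.4,"dz":0,"ax":0,"ay":0,"az":0},{"jaw":0,"dx":-0.7,"dy":-0.7,"dz":0,"ax":0,"ay":0,"az":0},{"jaw":0,"dx":-1,"dy":-1,"dz":0,"ax":0,"ay":0,"az":0},{"jaw":0,"dx":-1,"dy":-1,"dz":0,"ax":0,"ay":0,"az":0},{"jaw":0,"dx":-1,"dy":-1,"dz":0,"ax":0,"ay":0,"az":0},{"jaw":0,"dx":-1,"dy":-1,"dz":0,"ax":0,"ay":0,"az":0},{"jaw":0,"dx":-1,"dy":-1,"dz":0,"ax":0,"ay":0,"az":0},{"jaw":0,"dx":-1,"dy":-1,"dz":0,"ax":0,"ay":0,"az":0},{"jaw":0,"dx":-1,"dy":-1,"dz":0,"ax":0,"ay":0,"az":0},{"jaw":0,"dx":-1,"dy":-1,"dz":0,"ax":0,"ay":0,"az":0}])

```text
clock: 4.0
position: [0.2579, 0.228, 0.2483]
tool_rot: [0.258, 0.966, -0.0, -0.0]
contact_force: [-0.2, 0.3, -0.1]
width: 1.002
finger_force: 0.0
```

Call:
apply_moves(increments=[{"jaw":0,"dx":-0.4,"dy":-0.4,"dz":0,"ax":0,"ay":0,"az":0},{"jaw":0,"dx":-0.7,"dy":-0.7,"dz":0,"ax":0,"ay":0,"az":0},{"jaw":0,"dx":-1,"dy":-1,"dz":0,"ax":0,"ay":0,"az":0},{"jaw":0,"dx":-1,"dy":-1,"dz":0,"ax":0,"ay":0,"az":0},{"jaw":0,"dx":-1,"dy":-1,"dz":0,"ax":0,"ay":0,"az":0},{"jaw":0,"dx":-1,"dy":-1,"dz":0,"ax":0,"ay":0,"az":0},{"jaw":0,"dx":-1,"dy":-1,"dz":0,"ax":0,"ay":0,"az":0},{"jaw":0,"dx":-1,"dy":-1,"dz":0,"ax":0,"ay":0,"az":0},{"jaw":0,"dx":-1,"dy":-1,"dz":0,"ax":0,"ay":0,"az":0},{"jaw":0,"dx":-1,"dy":-1,"dz":0,"ax":0,"ay":0,"az":0}])

```text
clock: 5.25
position: [0.302, 0.0642, 0.2483]
tool_rot: [0.258, 0.966, 0.0, 0.0]
contact_force: [-0.3, -0.5, 0.1]
width: 1.0
finger_force: 0.0
```

Call:
apply_moves(increments=[{"jaw":0,"dx":-0.4,"dy":-0.4,"dz":0,"ax":0,"ay":0,"az":0},{"jaw":0,"dx":-0.7,"dy":-0.7,"dz":0,"ax":0,"ay":0,"az":0},{"jaw":0,"dx":-1,"dy":-1,"dz":0,"ax":0,"ay":0,"az":0},{"jaw":0,"dx":-1,"dy":-1,"dz":0,"ax":0,"ay":0,"az":0},{"jaw":0,"dx":-1,"dy":-1,"dz":0,"ax":0,"ay":0,"az":0},{"jaw":0,"dx":-1,"dy":-1,"dz":0,"ax":0,"ay":0,"az":0},{"jaw":0,"dx":-1,"dy":-1,"dz":0,"ax":0,"ay":0,"az":0},{"jaw":0,"dx":-1,"dy":-1,"dz":0,"ax":0,"ay":0,"az":0},{"jaw":0,"dx":-1,"dy":-1,"dz":0,"ax":0,"ay":0,"az":0},{"jaw":0,"dx":-1,"dy":-1,"dz":0,"ax":0,"ay":0,"az":0}])

```text
clock: 6.5
position: [0.346, -0.0998, 0.2483]
tool_rot: [0.258, 0.966, -0.0, 0.0]
contact_force: [0.4, 0.5, -0.1]
width: 1.0
finger_force: 0.0
```

Call:
apply_moves(increments=[{"jaw":0,"dx":-0.4,"dy":-0.4,"dz":0.1,"ax":0,"ay":0,"az":0.03},{"jaw":0,"dx":-0.7,"dy":-0.7,"dz":0.2,"ax":0,"ay":0,"az":0.06},{"jaw":0,"dx":-1,"dy":-1,"dz":0.3,"ax":0,"ay":0,"az":0.11},{"jaw":0,"dx":-1,"dy":-1,"dz":0.3,"ax":0,"ay":0,"az":0.11},{"jaw":0,"dx":-1,"dy":-1,"dz":0.3,"ax":0,"ay":0,"az":0.11},{"jaw":0,"dx":-1,"dy":-1,"dz":0.3,"ax":0,"ay":0,"az":0.11},{"jaw":0,"dx":-1,"dy":-1,"dz":0.3,"ax":0,"ay":0,"az":0.11},{"jaw":0,"dx":-1,"dy":-1,"dz":0.3,"ax":0,"ay":0,"az":0.11},{"jaw":0,"dx":-1,"dy":-1,"dz":0.3,"ax":0,"ay":0,"az":0.11},{"jaw":0,"dx":-1,"dy":-1,"dz":0.3,"ax":0,"ay":0,"az":0.11}])

```text
clock: 7.75
position: [0.39, -0.2637, 0.2124]
tool_rot: [0.341, 0.94, -0.0, 0.0]
contact_force: [-0.4, -0.2, -0.1]
width: 1.001
finger_force: 0.0
```

```bash
python3 - <<'E'
from h import *
s=arm.state(); print(s['clock'],s['position'],s['joints'].round(3))
c=cam('wrist'); im,d=arm.get_image('wrist'); save('w1',im); print('campos',-c[3].T@c[4])
W=cloud('wrist',d,c); np.save('w1.npy',W)
print(proj('wrist',(.422,-.367,.042),c))
for nm,cc,r,a,b in [('hub+arm',(.45,-.39),.1,.036,.047),('hub',(.422,-.367),.04,.036,.047),('grip',(.48,-.416),.03,.079,.1)]:
    m=(np.hypot(W[...,0]-cc[0],W[...,1]-cc[1])<r)&(W[...,2]>a)&(W[...,2]<b); p=W[m]
    if len(p)<8: print(nm,len(p));continue
    (x,y),sz,ang=cv2.minAreaRect((p[:,:2]*1000).astype(np.float32))
    print(nm,len(p),round(x,1),round(y,1),np.round(sz,1),round(ang,1),np.round(np.percentile(p[:,2],[5,50,95])*1000,1))
E
```

```text
7.75 [ 0.39002956 -0.26371468  0.21239357] [-0.832  0.145  1.771 -0.     1.225 -1.707]
campos [ 0.3291769  -0.21106256  0.33737508]
[260.0743426 262.3445392]
hub+arm 2141 446.7 -384.6 [44.1 98. ] 49.6 [39.3 41.4 42.7]
hub 1731 431.7 -371.9 [44.1 58.8] 49.6 [39.5 41.6 42.7]
grip 390 481.9 -416.0 [20.8 23.9] 1.7 [80.6 85.6 88.1]
```

Call:
apply_moves(increments=[{"jaw":0,"dx":-0.3,"dy":-0.2,"dz":0.2,"ax":0,"ay":0,"az":0},{"jaw":0,"dx":-0.6,"dy":-0.36,"dz":0.4,"ax":0,"ay":0,"az":0},{"jaw":0,"dx":-0.78,"dy":-0.472,"dz":0.7,"ax":0,"ay":0,"az":0.005},{"jaw":0,"dx":-0.78,"dy":-0.472,"dz":0.7,"ax":0,"ay":0,"az":0.005},{"jaw":0,"dx":-0.78,"dy":-0.472,"dz":0.8,"ax":0,"ay":0,"az":0.005},{"jaw":0,"dx":-0.78,"dy":-0.472,"dz":0.9,"ax":0,"ay":0,"az":0.005},{"jaw":0,"dx":-0.78,"dy":-0.472,"dz":1,"ax":0,"ay":0,"az":0.005},{"jaw":0,"dx":-0.78,"dy":-0.472,"dz":1,"ax":0,"ay":0,"az":0.005},{"jaw":0,"dx":-0.78,"dy":-0.472,"dz":1,"ax":0,"ay":0,"az":0.005},{"jaw":0,"dx":-0.78,"dy":-0.472,"dz":1,"ax":0,"ay":0,"az":0.005}], newtons=80)

```text
clock: 9.05
position: [0.4258, -0.3676, 0.0929]
tool_rot: [0.345, 0.939, -0.0, 0.0]
contact_force: [-0.1, -0.1, -1.1]
width: 1.001
finger_force: 0.0
```

Call:
apply_moves(increments=[{"jaw":0,"dx":0,"dy":0,"dz":0.2,"ax":0,"ay":0,"az":0},{"jaw":0,"dx":0,"dy":0,"dz":0.4,"ax":0,"ay":0,"az":0},{"jaw":0,"dx":0,"dy":0,"dz":0.545,"ax":0,"ay":0,"az":0},{"jaw":0,"dx":0,"dy":0,"dz":0.545,"ax":0,"ay":0,"az":0},{"jaw":255,"dx":0,"dy":0,"dz":0.545,"ax":0,"ay":0,"az":0},{"jaw":255,"dx":0,"dy":0,"dz":0.545,"ax":0,"ay":0,"az":0},{"jaw":255,"dx":0,"dy":0,"dz":0.545,"ax":0,"ay":0,"az":0},{"jaw":255,"dx":0,"dy":0,"dz":0.545,"ax":0,"ay":0,"az":0},{"jaw":255,"dx":0,"dy":0,"dz":0.545,"ax":0,"ay":0,"az":0},{"jaw":255,"dx":0,"dy":0,"dz":0.545,"ax":0,"ay":0,"az":0}])

```text
clock: 10.3
position: [0.4261, -0.3681, 0.0282]
tool_rot: [0.345, 0.939, -0.001, 0.001]
contact_force: [-1.2, 0.2, 5.6]
width: 0.505
finger_force: 83.0
```

```bash
python3 - <<'E'
from h import *
s=arm.state(); print(s['clock'],s['position'],s['width'],s['finger_force'],s['contact_force'])
c=cam('wrist'); im,d=arm.get_image('wrist'); save('w2',im)
W=cloud('wrist',d,c)
# crank in tool frame: grip top
Rt=R.from_quat(s['tool_rot']).as_matrix(); T=(W-s['position'])@Rt
m=(W[...,2]>.07)&(np.hypot(W[...,0]-.482,W[...,1]+.416)<.03); p=W[m]; print(len(p))
if len(p): print(p.mean(0),cv2.minAreaRect((p[:,:2]*1000).astype(np.float32)),T[m].mean(0))
E
```

```text
10.3 [ 0.42605024 -0.36809645  0.0282076 ] 0.5046527521544186 83.0453610420227 [-1.15772619  0.21585741  5.55900585]
0
```

View pics/w2.png

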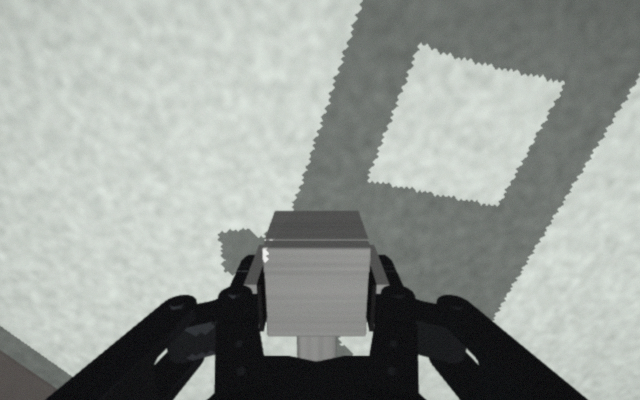

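The hub is square between the pads, at about (262–370, 247–335), with the arm pointing away from the camera at (315,348). I'll lift it, turn it and carry it to a look-out short of the spindle.

Call:
apply_moves(increments=[{"jaw":255,"dx":0,"dy":0,"dz":-0.2,"ax":0,"ay":0,"az":0},{"jaw":255,"dx":0,"dy":0,"dz":-0.5,"ax":0,"ay":0,"az":0},{"jaw":255,"dx":0,"dy":0.1,"dz":-0.8,"ax":0,"ay":0,"az":0.1},{"jaw":255,"dx":0,"dy":0.3,"dz":-1,"ax":0,"ay":0,"az":0.2},{"jaw":255,"dx":0,"dy":0.5,"dz":-1,"ax":0,"ay":0,"az":0.3},{"jaw":255,"dx":0,"dy":0.7,"dz":-1,"ax":0,"ay":0,"az":0.4},{"jaw":255,"dx":0,"dy":0.9,"dz":-1,"ax":0,"ay":0,"az":0.5},{"jaw":255,"dx":0,"dy":1,"dz":-1,"ax":0,"ay":0,"az":0.596},{"jaw":255,"dx":0,"dy":1,"dz":-1,"ax":0,"ay":0,"az":0.596},{"jaw":255,"dx":0,"dy":1,"dz":-1,"ax":0,"ay":0,"az":0.596}])

```text
clock: 11.6
position: [0.5026, -0.2758, 0.1464]
tool_rot: [0.73, 0.683, -0.0, -0.001]
contact_force: [-0.1, -0.3, -5.5]
width: 0.497
finger_force: 82.7
```

Call:
apply_moves(increments=[{"jaw":255,"dx":0.1,"dy":0.13,"dz":-0.1,"ax":0,"ay":0,"az":0},{"jaw":255,"dx":0.25,"dy":0.35,"dz":-0.3,"ax":0,"ay":0,"az":0},{"jaw":255,"dx":0.4,"dy":0.55,"dz":-0.36,"ax":0,"ay":0,"az":0},{"jaw":255,"dx":0.55,"dy":0.75,"dz":-0.36,"ax":0,"ay":0,"az":0},{"jaw":255,"dx":0.67,"dy":0.9,"dz":-0.36,"ax":0,"ay":0,"az":0},{"jaw":255,"dx":0.71,"dy":0.96,"dz":-0.36,"ax":0,"ay":0,"az":0},{"jaw":255,"dx":0.71,"dy":0.96,"dz":-0.36,"ax":0,"ay":0,"az":0},{"jaw":255,"dx":0.71,"dy":0.96,"dz":-0.36,"ax":0,"ay":0,"az":0},{"jaw":255,"dx":0.71,"dy":0.96,"dz":-0.36,"ax":0,"ay":0,"az":0},{"jaw":255,"dx":0.71,"dy":0.96,"dz":-0.36,"ax":0,"ay":0,"az":0}])

```text
clock: 12.85
position: [0.6236, -0.1992, 0.1903]
tool_rot: [0.731, 0.682, -0.0, 0.0]
contact_force: [0.0, -0.0, -4.7]
width: 0.5
finger_force: 82.8
```

```bash
python3 - <<'E'
from h import *
s=arm.state(); print(s['clock'],s['position'],s['width'],s['finger_force'],s['contact_force'],s['joints'].round(2))
Rt=R.from_quat(s['tool_rot']).as_matrix(); print('toolY yaw',np.degrees(np.arctan2(Rt[1,1],Rt[0,1])))
c=cam('wrist'); im,d=arm.get_image('wrist'); save('w3',im)
W=cloud('wrist',d,c); T=(W-s['position'])@Rt
def rect(nm,P,m):
    p=P[m]
    if len(p)<8: print(nm,len(p));return
    (x,y),sz,a=cv2.minAreaRect((p[:,:2]*1000).astype(np.float32)); print(nm,len(p),round(x,2),round(y,2),np.round(sz,1),round(a,1),np.round(np.percentile(p[:,2],[5,50,95])*1000,1))
near=lambda r:np.hypot(W[...,0]-.62,W[...,1]+.1175)<r
rect('spindle top',W,near(.02)&(W[...,2]>.128)&(W[...,2]<.14))
rect('spindle',W,near(.025)&(W[...,2]>.108)&(W[...,2]<.14))
rect('boss',W,near(.05)&(W[...,2]>.096)&(W[...,2]<.104))
rect('housing',W,near(.08)&(W[...,2]>.085)&(W[...,2]<.094))
rect('jaws',W,(np.hypot(W[...,0]-.555,W[...,1]-.07)<.1)&(W[...,2]>.06)&(W[...,2]<.07))
h=(np.abs(T[...,0])<.035)&(np.abs(T[...,1])<.0225)&(np.abs(T[...,2]+.0138)<.005)
rect('hub top in tool',T,h)
h=(np.abs(T[...,0])<.04)&(np.abs(T[...,1])<.02)&(T[...,2]>-.02)&(T[...,2]<.03)
p=T[h]*1000; print('hub front x',np.percentile(p[:,0],[1,50,99]).round(1))
print(proj('wrist',(.62,-.1175,.1),c))
for t in ['spindle_foot','jaw_face']: print([(k['at'],k['confidence']) for k in arm.mark_of('wrist',t)][:1])
E
```

```text
12.85 [ 0.62361454 -0.19923176  0.19027405] 0.5003570133116727 82.8409606218338 [ 0.00963771 -0.03908628 -4.71882669] [-0.48  0.48  1.35 -0.    1.31 -0.41]
toolY yaw -3.996043373761044
spindle top 1328 621.91 -116.64 [21. 21.] 85.9 [128.5 131.1 132.3]
spindle 1538 621.96 -116.66 [21.9 21.9] 84.3 [127.  130.8 132.3]
boss 4510 621.91 -116.63 [50.3 50.2] 19.2 [ 98.3  99.4 100.5]
housing 8605 621.99 -116.69 [80.  85.1] 19.1 [87.5 89.3 90.5]
jaws 0
hub top in tool 10760 -5.45 0.0 [59.1 45. ] 0.0 [-14.2 -13.2 -11.6]
hub front x [-32.5   9.2  23.7]
[300.68797166  94.64499521]
[([0.6215, -0.1194, 0.0985], 0.83)]
[]
```

View pics/w3.png

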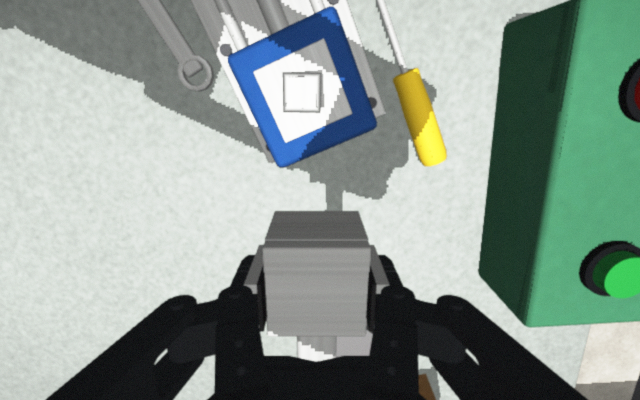

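The spindle shows at (303,92), square to the hub. It measures (621.9, −116.7), with its top at z 131 mm. I'll move over it and start down.

Call:
apply_moves(increments=[{"jaw":255,"dx":0.15,"dy":-0.01,"dz":0,"ax":0,"ay":0,"az":0},{"jaw":255,"dx":0.3,"dy":-0.03,"dz":0,"ax":0,"ay":0,"az":0},{"jaw":255,"dx":0.45,"dy":-0.045,"dz":0,"ax":0,"ay":0,"az":0},{"jaw":255,"dx":0.6,"dy":-0.06,"dz":0,"ax":0,"ay":0,"az":0},{"jaw":255,"dx":0.675,"dy":-0.062,"dz":0,"ax":0,"ay":0,"az":0.006},{"jaw":255,"dx":0.675,"dy":-0.062,"dz":0.08,"ax":0,"ay":0,"az":0.006},{"jaw":255,"dx":0.675,"dy":-0.062,"dz":0.15,"ax":0,"ay":0,"az":0.006},{"jaw":255,"dx":0.675,"dy":-0.062,"dz":0.22,"ax":0,"ay":0,"az":0.006},{"jaw":255,"dx":0.675,"dy":-0.062,"dz":0.27,"ax":0,"ay":0,"az":0.006},{"jaw":255,"dx":0.675,"dy":-0.062,"dz":0.3,"ax":0,"ay":0,"az":0.006}])

```text
clock: 14.25
position: [0.622, -0.1178, 0.1534]
tool_rot: [0.735, 0.679, -0.0, -0.0]
contact_force: [0.4, -0.1, -5.9]
width: 0.503
finger_force: 82.9
```

```bash
python3 - <<'E'
from h import *
s=arm.state(); print(s['clock'],s['position'],s['contact_force'],s['moment'])
Rt=R.from_quat(s['tool_rot']).as_matrix(); print('toolX',Rt[:,0])
E
```

```text
14.25 [ 0.62197691 -0.11775502  0.15339614] [ 0.4429703  -0.14507408 -5.87092586] [ 0.00726159  0.02553215 -0.04388892]
toolX [7.90536418e-02 9.96870348e-01 1.77213403e-04]
```

Call:
apply_moves(increments=[{"jaw":255,"dx":0,"dy":0,"dz":0.03,"ax":0,"ay":0,"az":0},{"jaw":255,"dx":0,"dy":0,"dz":0.06,"ax":0,"ay":0,"az":0},{"jaw":255,"dx":0,"dy":0,"dz":0.09,"ax":0,"ay":0,"az":0},{"jaw":255,"dx":0,"dy":0,"dz":0.12,"ax":0,"ay":0,"az":0},{"jaw":255,"dx":0,"dy":0,"dz":0.15,"ax":0,"ay":0,"az":0},{"jaw":255,"dx":0,"dy":0,"dz":0.17,"ax":0,"ay":0,"az":0},{"jaw":255,"dx":0,"dy":0,"dz":0.185,"ax":0,"ay":0,"az":0},{"jaw":255,"dx":0,"dy":0,"dz":0.195,"ax":0,"ay":0,"az":0},{"jaw":255,"dx":0,"dy":0,"dz":0.2,"ax":0,"ay":0,"az":0},{"jaw":255,"dx":0,"dy":0,"dz":0.2,"ax":0,"ay":0,"az":0}])

```text
clock: 15.5
position: [0.6221, -0.1174, 0.1301]
tool_rot: [0.734, 0.679, -0.0, -0.0]
contact_force: [-2.2, 0.0, -4.7]
width: 0.503
finger_force: 82.9
```

Call:
apply_moves(increments=[{"jaw":255,"dx":0,"dy":0,"dz":0.008,"ax":0,"ay":0,"az":0},{"jaw":255,"dx":0,"dy":0,"dz":0.014,"ax":0,"ay":0,"az":0},{"jaw":0,"dx":0,"dy":0,"dz":0.014,"ax":0,"ay":0,"az":0},{"jaw":0,"dx":0,"dy":0,"dz":0.014,"ax":0,"ay":0,"az":0},{"jaw":0,"dx":0,"dy":0,"dz":0.014,"ax":0,"ay":0,"az":0},{"jaw":0,"dx":0,"dy":0,"dz":0.01,"ax":0,"ay":0,"az":0},{"jaw":0,"dx":0,"dy":0,"dz":-0.2,"ax":0,"ay":0,"az":0},{"jaw":0,"dx":0,"dy":0,"dz":-0.45,"ax":0,"ay":0,"az":0},{"jaw":0,"dx":0,"dy":0,"dz":-0.65,"ax":0,"ay":0,"az":0},{"jaw":0,"dx":0,"dy":0,"dz":-0.7,"ax":0,"ay":0,"az":0}])

```text
clock: 16.75
position: [0.6231, -0.1178, 0.2161]
tool_rot: [0.734, 0.679, 0.001, 0.002]
contact_force: [-0.3, 0.4, -0.6]
width: 1.0
finger_force: 0.0
```

Call:
apply_moves(increments=[{"jaw":0,"dx":-0.2,"dy":0,"dz":0,"ax":0,"ay":0,"az":-0.1},{"jaw":0,"dx":-0.4,"dy":0,"dz":0,"ax":0,"ay":0,"az":-0.2},{"jaw":0,"dx":-0.62,"dy":0,"dz":0,"ax":0,"ay":0,"az":-0.3},{"jaw":0,"dx":-0.62,"dy":0,"dz":0,"ax":0,"ay":0,"az":-0.41},{"jaw":0,"dx":-0.62,"dy":0,"dz":0,"ax":0,"ay":0,"az":-0.52},{"jaw":0,"dx":-0.62,"dy":0,"dz":0,"ax":0,"ay":0,"az":-0.63},{"jaw":0,"dx":-0.62,"dy":0,"dz":0,"ax":0,"ay":0,"az":-0.74},{"jaw":0,"dx":-0.62,"dy":0,"dz":0,"ax":0,"ay":0,"az":-0.85},{"jaw":0,"dx":-0.62,"dy":0,"dz":0,"ax":0,"ay":0,"az":-0.95},{"jaw":0,"dx":-0.62,"dy":0,"dz":0,"ax":0,"ay":0,"az":-0.95}])

```text
clock: 18.0
position: [0.6159, -0.1914, 0.213]
tool_rot: [0.079, 0.997, 0.0, -0.001]
contact_force: [-0.1, -0.8, -0.2]
width: 0.998
finger_force: 0.0
```

```bash
python3 - <<'E'
from h import *
s=arm.state(); print(s['clock'],s['position'],s['contact_force'],s['joints'].round(2))
Rt=R.from_quat(s['tool_rot']).as_matrix(); print('toolX',Rt[:,0])
c=cam('wrist'); im,d=arm.get_image('wrist'); save('w4',im); np.save('w4.npy',d)
W=cloud('wrist',d,c)
def rect(nm,P,m):
    p=P[m]
    if len(p)<8: print(nm,len(p));return
    (x,y),sz,a=cv2.minAreaRect((p[:,:2]*1000).astype(np.float32)); print(nm,len(p),round(x,2),round(y,2),np.round(sz,1),round(a,1),np.round(np.percentile(p[:,2],[5,50,95])*1000,1))
rect('grip',W,(np.hypot(W[...,0]-.616,W[...,1]+.1915)<.03)&(W[...,2]>.181)&(W[...,2]<.192))
rect('arm/hub',W,(np.hypot(W[...,0]-.622,W[...,1]+.1275)<.06)&(W[...,2]>.134)&(W[...,2]<.15))
W=cloud('side',arm.get_image('side')[1])
rect('sidehub',W,(np.hypot(W[...,0]-.622,W[...,1]+.117)<.04)&(W[...,2]>.134)&(W[...,2]<.15))
E
```

```text
18.0 [ 0.61593163 -0.19140806  0.21296607] [-0.07172027 -0.81754266 -0.18275378] [-0.47  0.45  1.34  0.    1.35 -1.89]
toolX [-0.98745439  0.15789623  0.00161547]
grip 1369 616.65 -190.53 [23.  23.2] 36.4 [183.3 185.6 187.9]
arm/hub 5903 621.21 -140.08 [92.8 44.6] 85.8 [138.2 141.2 142.4]
sidehub 197 620.27 -123.83 [64.4 44.5] 85.5 [136.7 141.3 143.6]
```

View pics/w4.png

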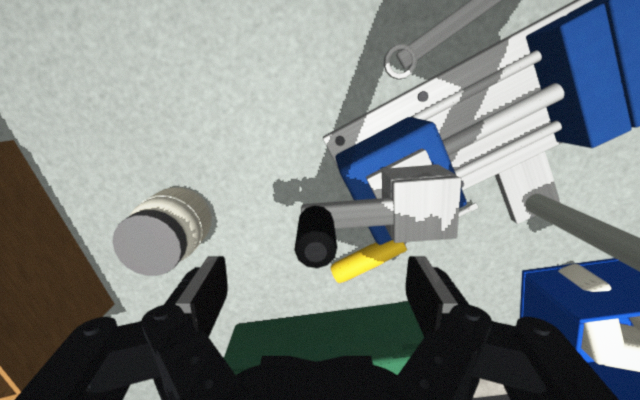

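The crank is seated: hub top at z 141 mm against 142 expected, with the hub at (427,208) and the grip at (316,245) in the picture. I'll take the grip next.

Call:
apply_moves(increments=[{"jaw":0,"dx":0,"dy":0.004,"dz":0.15,"ax":0,"ay":0,"az":0},{"jaw":0,"dx":0,"dy":0.004,"dz":0.3,"ax":0,"ay":0,"az":0},{"jaw":0,"dx":0,"dy":0.004,"dz":0.39,"ax":0,"ay":0,"az":0},{"jaw":255,"dx":0,"dy":0.004,"dz":0.39,"ax":0,"ay":0,"az":0},{"jaw":255,"dx":0,"dy":0.004,"dz":0.39,"ax":0,"ay":0,"az":0},{"jaw":255,"dx":0,"dy":0.004,"dz":0.39,"ax":0,"ay":0,"az":0},{"jaw":255,"dx":0,"dy":0.004,"dz":0.39,"ax":0,"ay":0,"az":0},{"jaw":255,"dx":0,"dy":0.004,"dz":0.39,"ax":0,"ay":0,"az":0},{"jaw":255,"dx":0,"dy":0.004,"dz":0.39,"ax":0,"ay":0,"az":0},{"jaw":255,"dx":0,"dy":0.004,"dz":0.39,"ax":0,"ay":0,"az":0}], newtons=30)

```text
clock: 19.35
position: [0.6168, -0.1916, 0.1681]
tool_rot: [0.079, 0.997, -0.0, 0.001]
contact_force: [-0.8, -3.0, 5.2]
width: 0.276
finger_force: 31.2
```

```bash
cat > wind.py <<'E'
import sys; from h import *
# rows of a winding arc: start angle, span, rows of arc
def arc(a0,span,n=10,C=(.6219,-.1167),r=.075):
    s=arm.state(); Rt=R.from_quat(s['tool_rot']).as_matrix()
    p0=s['position'][:2]
    for i in range(1,11):
        a=np.radians(a0+span*min(i,n)/n)
        q=np.array([C[0]+r*np.cos(a),C[1]+r*np.sin(a)])-np.array([C[0]+r*np.cos(np.radians(a0)),C[1]+r*np.sin(np.radians(a0))])
        print('%.3f %.3f'%tuple(Rt[:2,:2].T@q/.12),end=' | ')
    print()
if __name__=='__main__':
    s=arm.state(); v=s['position'][:2]-[.6219,-.1167]
    print(s['clock'],s['position'],s['width'],s['finger_force'],s['contact_force'],'r',np.hypot(*v),'ang',np.degrees(np.arctan2(v[1],v[0])))
    a=float(sys.argv[1])
    for sp in sys.argv[2:]: arc(a,float(sp)); a+=float(sp)
E
python3 wind.py -94.3 108 108 108
```

```text
19.35 [ 0.61681578 -0.19162062  0.16810467] 0.27604285130702116 31.173166036605835 [-0.8448248  -2.9824525   5.16001308] r 0.0750929309618803 ang -93.88222351438856
-0.116 0.021 | -0.226 0.063 | -0.326 0.124 | -0.412 0.204 | -0.483 0.298 | -0.534 0.404 | -0.565 0.518 | -0.574 0.635 | -0.560 0.752 | -0.525 0.864 | 
0.055 0.104 | 0.129 0.195 | 0.219 0.271 | 0.321 0.329 | 0.433 0.367 | 0.549 0.383 | 0.667 0.377 | 0.781 0.349 | 0.888 0.300 | 0.984 0.232 | 
0.082 -0.085 | 0.146 -0.183 | 0.190 -0.292 | 0.214 -0.407 | 0.215 -0.525 | 0.195 -0.641 | 0.153 -0.751 | 0.091 -0.851 | 0.011 -0.938 | -0.083 -1.008 |
```

Call:
apply_moves(increments=[{"jaw":255,"dx":-0.116,"dy":0.021,"dz":0,"ax":0,"ay":0,"az":0},{"jaw":255,"dx":-0.226,"dy":0.063,"dz":0,"ax":0,"ay":0,"az":0},{"jaw":255,"dx":-0.326,"dy":0.124,"dz":0,"ax":0,"ay":0,"az":0},{"jaw":255,"dx":-0.412,"dy":0.204,"dz":0,"ax":0,"ay":0,"az":0},{"jaw":255,"dx":-0.483,"dy":0.298,"dz":0,"ax":0,"ay":0,"az":0},{"jaw":255,"dx":-0.534,"dy":0.404,"dz":0,"ax":0,"ay":0,"az":0},{"jaw":255,"dx":-0.565,"dy":0.518,"dz":0,"ax":0,"ay":0,"az":0},{"jaw":255,"dx":-0.574,"dy":0.635,"dz":0,"ax":0,"ay":0,"az":0},{"jaw":255,"dx":-0.56,"dy":0.752,"dz":0,"ax":0,"ay":0,"az":0},{"jaw":255,"dx":-0.525,"dy":0.864,"dz":0,"ax":0,"ay":0,"az":0}])

```text
clock: 20.6
position: [0.6947, -0.0998, 0.1678]
tool_rot: [0.079, 0.997, -0.001, 0.0]
contact_force: [-2.6, -5.5, 6.0]
width: 0.274
finger_force: 31.2
```

```bash
python3 wind.py 13.7 108 104 108 108; python3 - <<'E'
from h import *
W=cloud('side',arm.get_image('side')[1])
m=(np.hypot(W[...,0]-.622,W[...,1]+.117)<.025)&(W[...,2]>.134)&(W[...,2]<.16); print(np.median(W[m][:,2]),m.sum())
E
```

```text
20.6 [ 0.69469536 -0.09980315  0.16781012] 0.27400795976875153 31.21949851512909 [-2.59605212 -5.5080446   6.01908326] r 0.07473063289728027 ang 13.067770793937266
0.055 0.104 | 0.129 0.195 | 0.219 0.271 | 0.322 0.329 | 0.433 0.367 | 0.550 0.383 | 0.667 0.377 | 0.781 0.349 | 0.888 0.300 | 0.984 0.232 | 
0.079 -0.081 | 0.142 -0.176 | 0.186 -0.280 | 0.212 -0.390 | 0.216 -0.503 | 0.201 -0.616 | 0.165 -0.723 | 0.111 -0.822 | 0.039 -0.910 | -0.047 -0.984 | 
-0.102 -0.059 | -0.213 -0.097 | -0.330 -0.114 | -0.447 -0.109 | -0.562 -0.082 | -0.669 -0.034 | -0.765 0.034 | -0.848 0.118 | -0.912 0.216 | -0.958 0.325 | 
-0.024 0.115 | -0.026 0.233 | -0.007 0.349 | 0.035 0.459 | 0.096 0.559 | 0.175 0.647 | 0.269 0.717 | 0.374 0.770 | 0.488 0.801 | 0.605 0.811 | 
0.14160501413682725 150
```

Call:
apply_moves(increments=[{"jaw":255,"dx":0.055,"dy":0.104,"dz":0,"ax":0,"ay":0,"az":0},{"jaw":255,"dx":0.129,"dy":0.195,"dz":0,"ax":0,"ay":0,"az":0},{"jaw":255,"dx":0.219,"dy":0.271,"dz":0,"ax":0,"ay":0,"az":0},{"jaw":255,"dx":0.322,"dy":0.329,"dz":0,"ax":0,"ay":0,"az":0},{"jaw":255,"dx":0.433,"dy":0.367,"dz":0,"ax":0,"ay":0,"az":0},{"jaw":255,"dx":0.55,"dy":0.383,"dz":0,"ax":0,"ay":0,"az":0},{"jaw":255,"dx":0.667,"dy":0.377,"dz":0,"ax":0,"ay":0,"az":0},{"jaw":255,"dx":0.781,"dy":0.349,"dz":0,"ax":0,"ay":0,"az":0},{"jaw":255,"dx":0.888,"dy":0.3,"dz":0,"ax":0,"ay":0,"az":0},{"jaw":255,"dx":0.984,"dy":0.232,"dz":0,"ax":0,"ay":0,"az":0}])

```text
clock: 21.9
position: [0.583, -0.0525, 0.1679]
tool_rot: [0.078, 0.997, 0.0, 0.001]
contact_force: [5.4, -0.5, 3.4]
width: 0.273
finger_force: 31.2
```

Call:
apply_moves(increments=[{"jaw":255,"dx":0.079,"dy":-0.081,"dz":0,"ax":0,"ay":0,"az":0},{"jaw":255,"dx":0.142,"dy":-0.176,"dz":0,"ax":0,"ay":0,"az":0},{"jaw":255,"dx":0.186,"dy":-0.28,"dz":0,"ax":0,"ay":0,"az":0},{"jaw":255,"dx":0.212,"dy":-0.39,"dz":0,"ax":0,"ay":0,"az":0},{"jaw":255,"dx":0.216,"dy":-0.503,"dz":0,"ax":0,"ay":0,"az":0},{"jaw":255,"dx":0.201,"dy":-0.616,"dz":0,"ax":0,"ay":0,"az":0},{"jaw":255,"dx":0.165,"dy":-0.723,"dz":0,"ax":0,"ay":0,"az":0},{"jaw":255,"dx":0.111,"dy":-0.822,"dz":0,"ax":0,"ay":0,"az":0},{"jaw":255,"dx":0.039,"dy":-0.91,"dz":0,"ax":0,"ay":0,"az":0},{"jaw":255,"dx":-0.047,"dy":-0.984,"dz":0,"ax":0,"ay":0,"az":0}])

```text
clock: 23.15
position: [0.5668, -0.1695, 0.1677]
tool_rot: [0.079, 0.997, 0.001, -0.003]
contact_force: [-5.4, 2.2, 12.0]
width: 0.27
finger_force: 32.0
```

Call:
apply_moves(increments=[{"jaw":255,"dx":-0.102,"dy":-0.059,"dz":0,"ax":0,"ay":0,"az":0},{"jaw":255,"dx":-0.213,"dy":-0.097,"dz":0,"ax":0,"ay":0,"az":0},{"jaw":255,"dx":-0.33,"dy":-0.114,"dz":0,"ax":0,"ay":0,"az":0},{"jaw":255,"dx":-0.447,"dy":-0.109,"dz":0,"ax":0,"ay":0,"az":0},{"jaw":255,"dx":-0.562,"dy":-0.082,"dz":0,"ax":0,"ay":0,"az":0},{"jaw":255,"dx":-0.669,"dy":-0.034,"dz":0,"ax":0,"ay":0,"az":0},{"jaw":255,"dx":-0.765,"dy":0.034,"dz":0,"ax":0,"ay":0,"az":0},{"jaw":255,"dx":-0.848,"dy":0.118,"dz":0,"ax":0,"ay":0,"az":0},{"jaw":255,"dx":-0.912,"dy":0.216,"dz":0,"ax":0,"ay":0,"az":0},{"jaw":255,"dx":-0.958,"dy":0.325,"dz":0,"ax":0,"ay":0,"az":0}])

```text
clock: 24.4
position: [0.6885, -0.1516, 0.1678]
tool_rot: [0.079, 0.997, -0.001, -0.001]
contact_force: [-1.3, -4.9, 6.6]
width: 0.274
finger_force: 31.4
```

```bash
cat > gap.py <<'E'
from h import *
# gap along clamp y from depth of jaw tops
t=np.radians(19.1); ux=np.array([np.cos(t),np.sin(t)]); uy=np.array([-np.sin(t),np.cos(t)]); O=np.array([.6219,-.1167])+.1*uy
for n in ['top','side']:
    W=cloud(n,arm.get_image(n)[1]); L=np.stack([(W[...,:2]-O)@ux,(W[...,:2]-O)@uy],-1)*1000
    m=(abs(L[...,0])<50)&(L[...,1]>20)&(L[...,1]<150)&(W[...,2]>.055)&(W[...,2]<.075); y=np.sort(L[m][:,1])
    x=L[m][:,0]; print(n,'y',np.percentile(y,[.5,99.5]).round(1))
    h,e=np.histogram(y,np.arange(40,145,2.5)); print(h.tolist())
    m=(np.hypot(W[...,0]-.622,W[...,1]+.117)<.025)&(W[...,2]>.134)&(W[...,2]<.16); print('hub z',np.median(W[m][:,2]),m.sum())
E
python3 wind.py -26.3 108 108 104 108 108; python3 gap.py
```

```text
24.4 [ 0.68849302 -0.15163734  0.16780732] 0.27350925739386256 31.36330783367157 [-1.25350324 -4.89070568  6.62998975] r 0.07520138398264942 ang -27.68328137594062
-0.024 0.115 | -0.026 0.233 | -0.006 0.349 | 0.035 0.459 | 0.096 0.559 | 0.175 0.646 | 0.269 0.717 | 0.375 0.769 | 0.488 0.801 | 0.605 0.810 | 
0.117 -0.013 | 0.229 -0.047 | 0.334 -0.102 | 0.426 -0.175 | 0.502 -0.264 | 0.561 -0.366 | 0.599 -0.478 | 0.616 -0.594 | 0.611 -0.712 | 0.583 -0.826 | 
-0.046 -0.104 | -0.110 -0.197 | -0.190 -0.277 | -0.283 -0.342 | -0.386 -0.389 | -0.496 -0.416 | -0.609 -0.424 | -0.721 -0.410 | -0.830 -0.377 | -0.930 -0.324 | 
-0.092 0.073 | -0.170 0.161 | -0.229 0.263 | -0.268 0.374 | -0.286 0.490 | -0.281 0.608 | -0.255 0.722 | -0.207 0.830 | -0.141 0.927 | -0.057 1.010 | 
0.098 0.065 | 0.206 0.112 | 0.321 0.136 | 0.439 0.139 | 0.555 0.120 | 0.665 0.080 | 0.766 0.019 | 0.854 -0.059 | 0.925 -0.153 | 0.978 -0.258 | 
top y [ 55.1 133.7]
[0, 0, 0, 0, 0, 3, 28, 30, 28, 26, 32, 28, 28, 31, 30, 26, 29, 31, 25, 27, 0, 0, 0, 11, 32, 25, 28, 33, 28, 25, 32, 31, 26, 29, 33, 27, 26, 22, 0, 0, 0]
hub z 0.142251083158135 70
side y [ 56.  136.9]
[0, 0, 0, 0, 0, 2, 12, 25, 25, 23, 22, 33, 22, 23, 27, 24, 28, 29, 21, 73, 48, 6, 1, 3, 13, 31, 27, 23, 32, 30, 28, 24, 28, 27, 35, 25, 38, 77, 45, 3, 0]
hub z 0.1413736378400238 155
```

Call:
apply_moves(increments=[{"jaw":255,"dx":-0.024,"dy":0.115,"dz":0,"ax":0,"ay":0,"az":0},{"jaw":255,"dx":-0.026,"dy":0.233,"dz":0,"ax":0,"ay":0,"az":0},{"jaw":255,"dx":-0.006,"dy":0.349,"dz":0,"ax":0,"ay":0,"az":0},{"jaw":255,"dx":0.035,"dy":0.459,"dz":0,"ax":0,"ay":0,"az":0},{"jaw":255,"dx":0.096,"dy":0.559,"dz":0,"ax":0,"ay":0,"az":0},{"jaw":255,"dx":0.175,"dy":0.646,"dz":0,"ax":0,"ay":0,"az":0},{"jaw":255,"dx":0.269,"dy":0.717,"dz":0,"ax":0,"ay":0,"az":0},{"jaw":255,"dx":0.375,"dy":0.769,"dz":0,"ax":0,"ay":0,"az":0},{"jaw":255,"dx":0.488,"dy":0.801,"dz":0,"ax":0,"ay":0,"az":0},{"jaw":255,"dx":0.605,"dy":0.81,"dz":0,"ax":0,"ay":0,"az":0}])

```text
clock: 25.75
position: [0.6326, -0.0429, 0.1678]
tool_rot: [0.078, 0.997, -0.001, 0.001]
contact_force: [3.2, -3.1, 4.8]
width: 0.271
finger_force: 31.3
```

Call:
apply_moves(increments=[{"jaw":255,"dx":0.117,"dy":-0.013,"dz":0,"ax":0,"ay":0,"az":0},{"jaw":255,"dx":0.229,"dy":-0.047,"dz":0,"ax":0,"ay":0,"az":0},{"jaw":255,"dx":0.334,"dy":-0.102,"dz":0,"ax":0,"ay":0,"az":0},{"jaw":255,"dx":0.426,"dy":-0.175,"dz":0,"ax":0,"ay":0,"az":0},{"jaw":255,"dx":0.502,"dy":-0.264,"dz":0,"ax":0,"ay":0,"az":0},{"jaw":255,"dx":0.561,"dy":-0.366,"dz":0,"ax":0,"ay":0,"az":0},{"jaw":255,"dx":0.599,"dy":-0.478,"dz":0,"ax":0,"ay":0,"az":0},{"jaw":255,"dx":0.616,"dy":-0.594,"dz":0,"ax":0,"ay":0,"az":0},{"jaw":255,"dx":0.611,"dy":-0.712,"dz":0,"ax":0,"ay":0,"az":0},{"jaw":255,"dx":0.583,"dy":-0.826,"dz":0,"ax":0,"ay":0,"az":0}])

```text
clock: 27.0
position: [0.5465, -0.1278, 0.1676]
tool_rot: [0.079, 0.997, 0.002, -0.001]
contact_force: [-0.2, 6.0, 8.9]
width: 0.271
finger_force: 31.7
```

Call:
apply_moves(increments=[{"jaw":255,"dx":-0.046,"dy":-0.104,"dz":0,"ax":0,"ay":0,"az":0},{"jaw":255,"dx":-0.11,"dy":-0.197,"dz":0,"ax":0,"ay":0,"az":0},{"jaw":255,"dx":-0.19,"dy":-0.277,"dz":0,"ax":0,"ay":0,"az":0},{"jaw":255,"dx":-0.283,"dy":-0.342,"dz":0,"ax":0,"ay":0,"az":0},{"jaw":255,"dx":-0.386,"dy":-0.389,"dz":0,"ax":0,"ay":0,"az":0},{"jaw":255,"dx":-0.496,"dy":-0.416,"dz":0,"ax":0,"ay":0,"az":0},{"jaw":255,"dx":-0.609,"dy":-0.424,"dz":0,"ax":0,"ay":0,"az":0},{"jaw":255,"dx":-0.721,"dy":-0.41,"dz":0,"ax":0,"ay":0,"az":0},{"jaw":255,"dx":-0.83,"dy":-0.377,"dz":0,"ax":0,"ay":0,"az":0},{"jaw":255,"dx":-0.93,"dy":-0.324,"dz":0,"ax":0,"ay":0,"az":0}])

```text
clock: 28.25
position: [0.6503, -0.187, 0.1678]
tool_rot: [0.079, 0.997, -0.001, -0.002]
contact_force: [-4.0, -5.0, 9.4]
width: 0.274
finger_force: 31.6
```

```bash
python3 wind.py -66.3 104 108 108 65
```

```text
28.25 [ 0.65032465 -0.18702023  0.16780448] 0.27386183033533124 31.62366360425949 [-4.04949577 -4.97276975  9.44482153] r 0.07584784496244339 ang -67.9905956780257
-0.089 0.070 | -0.165 0.154 | -0.223 0.251 | -0.264 0.357 | -0.284 0.469 | -0.284 0.582 | -0.264 0.693 | -0.224 0.799 | -0.165 0.896 | -0.090 0.981 | 
0.093 0.072 | 0.198 0.126 | 0.311 0.158 | 0.428 0.170 | 0.545 0.159 | 0.658 0.126 | 0.763 0.073 | 0.856 0.000 | 0.934 -0.088 | 0.993 -0.189 | 
0.040 -0.111 | 0.058 -0.227 | 0.055 -0.344 | 0.029 -0.459 | -0.018 -0.567 | -0.084 -0.665 | -0.167 -0.748 | -0.264 -0.814 | -0.372 -0.861 | -0.487 -0.886 | 
-0.071 -0.005 | -0.141 -0.002 | -0.211 0.009 | -0.280 0.028 | -0.345 0.055 | -0.408 0.089 | -0.466 0.129 | -0.519 0.176 | -0.566 0.229 | -0.607 0.287 |
```

Call:
apply_moves(increments=[{"jaw":255,"dx":-0.089,"dy":0.07,"dz":0,"ax":0,"ay":0,"az":0},{"jaw":255,"dx":-0.165,"dy":0.154,"dz":0,"ax":0,"ay":0,"az":0},{"jaw":255,"dx":-0.223,"dy":0.251,"dz":0,"ax":0,"ay":0,"az":0},{"jaw":255,"dx":-0.264,"dy":0.357,"dz":0,"ax":0,"ay":0,"az":0},{"jaw":255,"dx":-0.284,"dy":0.469,"dz":0,"ax":0,"ay":0,"az":0},{"jaw":255,"dx":-0.284,"dy":0.582,"dz":0,"ax":0,"ay":0,"az":0},{"jaw":255,"dx":-0.264,"dy":0.693,"dz":0,"ax":0,"ay":0,"az":0},{"jaw":255,"dx":-0.224,"dy":0.799,"dz":0,"ax":0,"ay":0,"az":0},{"jaw":255,"dx":-0.165,"dy":0.896,"dz":0,"ax":0,"ay":0,"az":0},{"jaw":255,"dx":-0.09,"dy":0.981,"dz":0,"ax":0,"ay":0,"az":0}])

```text
clock: 29.5
position: [0.6811, -0.0716, 0.1678]
tool_rot: [0.079, 0.997, -0.001, 0.0]
contact_force: [2.3, -3.7, 6.4]
width: 0.277
finger_force: 31.3
```

Call:
apply_moves(increments=[{"jaw":255,"dx":0.093,"dy":0.072,"dz":0,"ax":0,"ay":0,"az":0},{"jaw":255,"dx":0.198,"dy":0.126,"dz":0,"ax":0,"ay":0,"az":0},{"jaw":255,"dx":0.311,"dy":0.158,"dz":0,"ax":0,"ay":0,"az":0},{"jaw":255,"dx":0.428,"dy":0.17,"dz":0,"ax":0,"ay":0,"az":0},{"jaw":255,"dx":0.545,"dy":0.159,"dz":0,"ax":0,"ay":0,"az":0},{"jaw":255,"dx":0.658,"dy":0.126,"dz":0,"ax":0,"ay":0,"az":0},{"jaw":255,"dx":0.763,"dy":0.073,"dz":0,"ax":0,"ay":0,"az":0},{"jaw":255,"dx":0.856,"dy":0,"dz":0,"ax":0,"ay":0,"az":0},{"jaw":255,"dx":0.934,"dy":-0.088,"dz":0,"ax":0,"ay":0,"az":0},{"jaw":255,"dx":0.993,"dy":-0.189,"dz":0,"ax":0,"ay":0,"az":0}])

```text
clock: 30.75
position: [0.5597, -0.0738, 0.1677]
tool_rot: [0.078, 0.997, 0.001, 0.0]
contact_force: [4.7, 2.9, 5.7]
width: 0.272
finger_force: 31.3
```

Call:
apply_moves(increments=[{"jaw":255,"dx":0.04,"dy":-0.111,"dz":0,"ax":0,"ay":0,"az":0},{"jaw":255,"dx":0.058,"dy":-0.227,"dz":0,"ax":0,"ay":0,"az":0},{"jaw":255,"dx":0.055,"dy":-0.344,"dz":0,"ax":0,"ay":0,"az":0},{"jaw":255,"dx":0.029,"dy":-0.459,"dz":0,"ax":0,"ay":0,"az":0},{"jaw":255,"dx":-0.018,"dy":-0.567,"dz":0,"ax":0,"ay":0,"az":0},{"jaw":255,"dx":-0.084,"dy":-0.665,"dz":0,"ax":0,"ay":0,"az":0},{"jaw":255,"dx":-0.167,"dy":-0.748,"dz":0,"ax":0,"ay":0,"az":0},{"jaw":255,"dx":-0.264,"dy":-0.814,"dz":0,"ax":0,"ay":0,"az":0},{"jaw":255,"dx":-0.372,"dy":-0.861,"dz":0,"ax":0,"ay":0,"az":0},{"jaw":255,"dx":-0.487,"dy":-0.886,"dz":0,"ax":0,"ay":0,"az":0}])

```text
clock: 32.0
position: [0.5985, -0.1893, 0.1677]
tool_rot: [0.079, 0.997, -0.0, -0.003]
contact_force: [-4.9, -1.7, 10.8]
width: 0.267
finger_force: 32.0
```

Call:
apply_moves(increments=[{"jaw":255,"dx":-0.071,"dy":-0.005,"dz":0,"ax":0,"ay":0,"az":0},{"jaw":255,"dx":-0.141,"dy":-0.002,"dz":0,"ax":0,"ay":0,"az":0},{"jaw":255,"dx":-0.211,"dy":0.009,"dz":0,"ax":0,"ay":0,"az":0},{"jaw":255,"dx":-0.28,"dy":0.028,"dz":0,"ax":0,"ay":0,"az":0},{"jaw":255,"dx":-0.345,"dy":0.055,"dz":0,"ax":0,"ay":0,"az":0},{"jaw":255,"dx":-0.408,"dy":0.089,"dz":0,"ax":0,"ay":0,"az":0},{"jaw":255,"dx":-0.466,"dy":0.129,"dz":0,"ax":0,"ay":0,"az":0},{"jaw":255,"dx":-0.519,"dy":0.176,"dz":0,"ax":0,"ay":0,"az":0},{"jaw":255,"dx":-0.566,"dy":0.229,"dz":0,"ax":0,"ay":0,"az":0},{"jaw":255,"dx":-0.607,"dy":0.287,"dz":0,"ax":0,"ay":0,"az":0}])

```text
clock: 33.25
position: [0.6772, -0.1679, 0.1678]
tool_rot: [0.079, 0.997, -0.001, -0.001]
contact_force: [-0.4, -6.0, 7.4]
width: 0.27
finger_force: 31.5
```

```bash
python3 wind.py -41.3 20; python3 gap.py
```

```text
33.25 [ 0.67723758 -0.16794848  0.16782399] 0.2704315820319061 31.461052894592285 [-0.42669186 -5.96909824  7.44031293] r 0.0754231704552789 ang -42.80296102224267
-0.011 0.019 | -0.022 0.038 | -0.032 0.057 | -0.041 0.077 | -0.050 0.097 | -0.058 0.117 | -0.065 0.138 | -0.071 0.159 | -0.077 0.180 | -0.082 0.201 | 
top y [ 43.7 133.6]
[0, 21, 28, 29, 30, 27, 29, 30, 28, 27, 32, 28, 27, 31, 30, 3, 0, 0, 0, 0, 0, 0, 0, 11, 32, 22, 32, 33, 31, 22, 32, 31, 24, 31, 33, 29, 25, 21, 0, 0, 0]
hub z 0.14147927325012769 46
side y [ 44.8 136.8]
[0, 7, 21, 26, 21, 26, 20, 29, 25, 20, 25, 32, 22, 24, 48, 69, 21, 1, 0, 0, 0, 0, 0, 2, 15, 35, 25, 27, 26, 27, 28, 22, 39, 18, 33, 29, 35, 82, 40, 3, 0]
hub z 0.14156053464733676 149
```

The gap is about 20 mm and the hub is still seated (top at 141.5 mm). I'll release the grip and go to the rack.

Call:
apply_moves(increments=[{"jaw":0,"dx":0,"dy":0,"dz":0,"ax":0,"ay":0,"az":0},{"jaw":0,"dx":0,"dy":0,"dz":0,"ax":0,"ay":0,"az":0},{"jaw":0,"dx":0,"dy":0,"dz":0,"ax":0,"ay":0,"az":0},{"jaw":0,"dx":0,"dy":0,"dz":0,"ax":0,"ay":0,"az":0},{"jaw":0,"dx":0,"dy":0,"dz":-0.2,"ax":0,"ay":0,"az":0},{"jaw":0,"dx":0,"dy":0,"dz":-0.5,"ax":0,"ay":0,"az":0},{"jaw":0,"dx":0.2,"dy":0.3,"dz":-0.55,"ax":0,"ay":0,"az":0.11},{"jaw":0,"dx":0.5,"dy":0.7,"dz":-0.55,"ax":0,"ay":0,"az":0.11},{"jaw":0,"dx":0.7,"dy":1,"dz":-0.55,"ax":0,"ay":0,"az":0.11},{"jaw":0,"dx":0.7,"dy":1,"dz":-0.55,"ax":0,"ay":0,"az":0.11}])

```text
clock: 34.6
position: [0.6131, -0.0309, 0.2339]
tool_rot: [0.162, 0.987, 0.0, -0.0]
contact_force: [0.4, 0.5, -0.1]
width: 0.998
finger_force: 0.0
```

Call:
apply_moves(increments=[{"jaw":0,"dx":0.3,"dy":0.3,"dz":0,"ax":0,"ay":0,"az":0},{"jaw":0,"dx":0.6,"dy":0.6,"dz":0,"ax":0,"ay":0,"az":0},{"jaw":0,"dx":1,"dy":1,"dz":0,"ax":0,"ay":0,"az":0},{"jaw":0,"dx":1,"dy":1,"dz":0,"ax":0,"ay":0,"az":0},{"jaw":0,"dx":1,"dy":1,"dz":0,"ax":0,"ay":0,"az":0},{"jaw":0,"dx":1,"dy":1,"dz":0,"ax":0,"ay":0,"az":0},{"jaw":0,"dx":1,"dy":1,"dz":0,"ax":0,"ay":0,"az":0},{"jaw":0,"dx":1,"dy":1,"dz":0,"ax":0,"ay":0,"az":0},{"jaw":0,"dx":1,"dy":1,"dz":0,"ax":0,"ay":0,"az":0},{"jaw":0,"dx":1,"dy":1,"dz":0,"ax":0,"ay":0,"az":0}])

```text
clock: 35.85
position: [0.5398, 0.1182, 0.2333]
tool_rot: [0.164, 0.986, -0.0, -0.0]
contact_force: [-0.3, 0.5, 0.0]
width: 0.993
finger_force: 0.0
```

Call:
apply_moves(increments=[{"jaw":0,"dx":0.3,"dy":0.3,"dz":0,"ax":0,"ay":0,"az":0},{"jaw":0,"dx":0.6,"dy":0.6,"dz":0,"ax":0,"ay":0,"az":0},{"jaw":0,"dx":1,"dy":1,"dz":0,"ax":0,"ay":0,"az":0},{"jaw":0,"dx":1,"dy":1,"dz":0,"ax":0,"ay":0,"az":0},{"jaw":0,"dx":1,"dy":1,"dz":0,"ax":0,"ay":0,"az":0},{"jaw":0,"dx":1,"dy":1,"dz":0,"ax":0,"ay":0,"az":0},{"jaw":0,"dx":1,"dy":1,"dz":0,"ax":0,"ay":0,"az":0},{"jaw":0,"dx":1,"dy":1,"dz":0,"ax":0,"ay":0,"az":0},{"jaw":0,"dx":1,"dy":1,"dz":0,"ax":0,"ay":0,"az":0},{"jaw":0,"dx":1,"dy":1,"dz":0,"ax":0,"ay":0,"az":0}])

```text
clock: 37.1
position: [0.4652, 0.2706, 0.2333]
tool_rot: [0.164, 0.986, 0.0, 0.0]
contact_force: [-0.7, -0.4, 0.4]
width: 1.0
finger_force: 0.0
```

Call:
apply_moves(increments=[{"jaw":0,"dx":0.3,"dy":0.2,"dz":0.1,"ax":0,"ay":0,"az":0.05},{"jaw":0,"dx":0.6,"dy":0.4,"dz":0.2,"ax":0,"ay":0,"az":0.109},{"jaw":0,"dx":0.722,"dy":0.606,"dz":0.3,"ax":0,"ay":0,"az":0.109},{"jaw":0,"dx":0.722,"dy":0.606,"dz":0.3,"ax":0,"ay":0,"az":0.109},{"jaw":0,"dx":0.722,"dy":0.606,"dz":0.3,"ax":0,"ay":0,"az":0.109},{"jaw":0,"dx":0.722,"dy":0.606,"dz":0.3,"ax":0,"ay":0,"az":0.109},{"jaw":0,"dx":0.722,"dy":0.606,"dz":0.3,"ax":0,"ay":0,"az":0.109},{"jaw":0,"dx":0.722,"dy":0.606,"dz":0.3,"ax":0,"ay":0,"az":0.109},{"jaw":0,"dx":0.722,"dy":0.606,"dz":0.3,"ax":0,"ay":0,"az":0.109},{"jaw":0,"dx":0.722,"dy":0.606,"dz":0.3,"ax":0,"ay":0,"az":0.109}])

```text
clock: 38.35
position: [0.4067, 0.3675, 0.1973]
tool_rot: [0.248, 0.969, 0.0, 0.0]
contact_force: [0.4, 0.1, -0.3]
width: 0.998
finger_force: 0.0
```

```bash
python3 gap.py; python3 - <<'E'
from h import *
s=arm.state(); print(s['clock'],s['position'],s['contact_force'],s['joints'].round(2))
Rt=R.from_quat(s['tool_rot']).as_matrix(); print('toolY yaw',np.degrees(np.arctan2(Rt[1,1],Rt[0,1])))
c=cam('wrist'); im,d=arm.get_image('wrist'); save('w5',im)
W=cloud('wrist',d,c)
def rect(nm,P,m):
    p=P[m]
    if len(p)<8: print(nm,len(p));return
    (x,y),sz,a=cv2.minAreaRect((p[:,:2]*1000).astype(np.float32)); print(nm,len(p),round(x,2),round(y,2),np.round(sz,1),round(a,1),np.round(np.percentile(p[:,2],[5,50,95])*1000,1))
n=np.hypot(W[...,0]-.406,W[...,1]-.366)
rect('tab',W,(n<.04)&(W[...,2]>.098)&(W[...,2]<.107))
rect('rack',W,(n<.09)&(W[...,2]>.03)&(W[...,2]<.037))
rect('shoulders',W,(n<.07)&(W[...,2]>.055)&(W[...,2]<.064))
E
```

```text
top y [ 43.6 133.7]
[0, 22, 29, 28, 31, 25, 30, 31, 27, 27, 32, 28, 27, 31, 30, 3, 0, 0, 0, 0, 0, 0, 0, 11, 32, 24, 28, 32, 27, 25, 31, 30, 26, 29, 33, 31, 21, 22, 0, 0, 0]
hub z 0.14203080614419383 236
side y [ 44.4 136.4]
[0, 12, 14, 22, 24, 27, 32, 18, 28, 22, 24, 25, 27, 28, 46, 78, 9, 1, 0, 0, 0, 0, 0, 4, 16, 28, 25, 26, 34, 22, 28, 33, 21, 28, 31, 24, 35, 95, 31, 1, 0]
hub z 0.14147584073821598 152
38.45 [0.40670146 0.36758564 0.19730487] [ 0.20117427 -0.46468871 -0.30549968] [ 0.53  0.29  1.62 -0.    1.23 -0.54]
toolY yaw 61.29142517807317
tab 1435 407.34 367.9 [13.8 60.3] 60.7 [101.5 102.6 103.7]
rack 5247 410.2 366.14 [ 58.  128.9] 61.1 [31.2 32.5 33.7]
shoulders 580 407.07 367.73 [ 13.6 109.6] 61.2 [58.5 59.5 60.7]
```

View pics/w5.png

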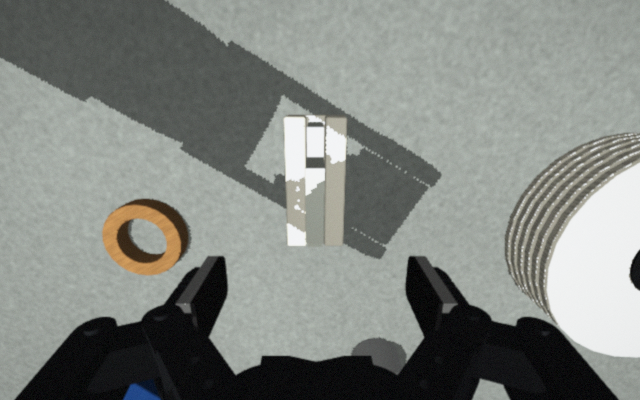

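The plate's tab lies between the open fingers at about (316,180), within 1 mm of the TCP. I'll descend, grip, and lift.

Call:
apply_moves(increments=[{"jaw":0,"dx":0,"dy":0.004,"dz":0.3,"ax":0,"ay":0,"az":0},{"jaw":0,"dx":0,"dy":0.004,"dz":0.6,"ax":0,"ay":0,"az":0},{"jaw":0,"dx":0,"dy":0.004,"dz":0.85,"ax":0,"ay":0,"az":0},{"jaw":0,"dx":0,"dy":0.004,"dz":0.944,"ax":0,"ay":0,"az":0},{"jaw":255,"dx":0,"dy":0.004,"dz":0.944,"ax":0,"ay":0,"az":0},{"jaw":255,"dx":0,"dy":0.004,"dz":0.944,"ax":0,"ay":0,"az":0},{"jaw":255,"dx":0,"dy":0.004,"dz":0.944,"ax":0,"ay":0,"az":0},{"jaw":255,"dx":0,"dy":0.004,"dz":0.944,"ax":0,"ay":0,"az":0},{"jaw":255,"dx":0,"dy":0.004,"dz":0.944,"ax":0,"ay":0,"az":0},{"jaw":255,"dx":0,"dy":0.004,"dz":0.944,"ax":0,"ay":0,"az":0}], newtons=60)

```text
clock: 39.75
position: [0.4071, 0.3678, 0.085]
tool_rot: [0.248, 0.969, 0.0, 0.0]
contact_force: [-1.3, -3.1, 7.0]
width: 0.158
finger_force: 58.5
```

```bash
python3 - <<'E'
from h import *
s=arm.state(); print(s['clock'],s['position'],s['width'],s['finger_force'],s['contact_force'])
E
```

```text
39.75 [0.40708152 0.36782538 0.08495038] 0.15752374391164742 58.52433979511261 [-1.26674317 -3.11904032  6.98936763]
```

Call:
apply_moves(increments=[{"jaw":255,"dx":0,"dy":0,"dz":-0.15,"ax":0,"ay":0,"az":0},{"jaw":255,"dx":0,"dy":0,"dz":-0.35,"ax":0,"ay":0,"az":0},{"jaw":255,"dx":0,"dy":0,"dz":-0.55,"ax":0,"ay":0,"az":0},{"jaw":255,"dx":0,"dy":0,"dz":-0.75,"ax":0,"ay":0,"az":0},{"jaw":255,"dx":-0.15,"dy":-0.1,"dz":-0.9,"ax":0,"ay":0,"az":0},{"jaw":255,"dx":-0.35,"dy":-0.2,"dz":-0.9,"ax":0,"ay":0,"az":0},{"jaw":255,"dx":-0.6,"dy":-0.35,"dz":-0.9,"ax":0,"ay":0,"az":0},{"jaw":255,"dx":-0.85,"dy":-0.5,"dz":-0.9,"ax":0,"ay":0,"az":0},{"jaw":255,"dx":-1,"dy":-0.6,"dz":-0.9,"ax":0,"ay":0,"az":0},{"jaw":255,"dx":-1,"dy":-0.6,"dz":-0.9,"ax":0,"ay":0,"az":0}])

```text
clock: 41.0
position: [0.478, 0.2459, 0.1916]
tool_rot: [0.249, 0.968, -0.0, -0.0]
contact_force: [-0.8, 1.2, -3.5]
width: 0.158
finger_force: 58.9
```

Call:
apply_moves(increments=[{"jaw":255,"dx":-0.15,"dy":-0.1,"dz":0,"ax":0,"ay":0,"az":-0.08},{"jaw":255,"dx":-0.3,"dy":-0.2,"dz":0,"ax":0,"ay":0,"az":-0.16},{"jaw":255,"dx":-0.45,"dy":-0.33,"dz":0,"ax":0,"ay":0,"az":-0.24},{"jaw":255,"dx":-0.6,"dy":-0.46,"dz":0,"ax":0,"ay":0,"az":-0.32},{"jaw":255,"dx":-0.75,"dy":-0.6,"dz":0,"ax":0,"ay":0,"az":-0.4},{"jaw":255,"dx":-0.9,"dy":-0.72,"dz":0,"ax":0,"ay":0,"az":-0.47},{"jaw":255,"dx":-1,"dy":-0.8,"dz":0,"ax":0,"ay":0,"az":-0.531},{"jaw":255,"dx":-1,"dy":-0.8,"dz":0,"ax":0,"ay":0,"az":-0.531},{"jaw":255,"dx":-1,"dy":-0.8,"dz":0,"ax":0,"ay":0,"az":-0.531},{"jaw":255,"dx":-1,"dy":-0.8,"dz":0,"ax":0,"ay":0,"az":-0.531}])

```text
clock: 42.25
position: [0.5362, 0.1063, 0.192]
tool_rot: [-0.166, 0.986, 0.0, -0.0]
contact_force: [-0.1, 0.2, -3.6]
width: 0.154
finger_force: 59.0
```

```bash
cat > look.py <<'E'
import sys; from h import *
s=arm.state(); print(s['clock'],s['position'],s['width'],s['finger_force'],s['contact_force'])
Rt=R.from_quat(s['tool_rot']).as_matrix(); print('toolY yaw',np.degrees(np.arctan2(Rt[1,1],Rt[0,1])))
c=cam('wrist'); im,d=arm.get_image('wrist'); save(sys.argv[1],im)
W=cloud('wrist',d,c)
t=np.radians(19.1); ux=np.array([np.cos(t),np.sin(t)]); uy=np.array([-np.sin(t),np.cos(t)]); S=np.array([.6219,-.1167])
L=np.stack([(W[...,:2]-S)@ux,(W[...,:2]-S)@uy-.1,W[...,2]],-1)*1000
print('TCP clamp xy',((s['position'][:2]-S)@ux*1e3).round(1),((s['position'][:2]-S)@uy*1e3-100).round(1))
m=(L[...,2]>62)&(L[...,2]<67)&(abs(L[...,0])<65)&(L[...,1]>30)&(L[...,1]<150)
p=L[m]; print(len(p)); h,e=np.histogram(p[:,1],np.arange(40,142,2)); print(h.tolist())
for nm,a,b in [('moving',35,88),('fixed',92,145)]:
    q=p[(p[:,1]>a)&(p[:,1]<b)]
    if len(q)>8: r=cv2.minAreaRect(q[:,:2].astype(np.float32)); print(nm,len(q),np.round(r[0],1),np.round(r[1],1),round(r[2],1),'y',np.percentile(q[:,1],[1,99]).round(1),'x',np.percentile(q[:,0],[1,99]).round(1))
T=(W-s['position'])@Rt*1000
m=(abs(T[...,1])<12)&(abs(T[...,0])<70)&(T[...,2]>-25)&(T[...,2]<80); q=T[m]
for z in (-18,25,40,60):
    k=q[abs(q[:,2]-z)<4]
    if len(k)>5: print('plate z',z,'x',np.percentile(k[:,0],[1,99]).round(1),'y',np.percentile(k[:,1],[1,99]).round(1),len(k))
E
python3 look.py w6
```

```text
42.25 [0.5362395  0.10633723 0.19196048] 0.15437745511866008 59.01560604572296 [-0.09387061  0.22285076 -3.60887286]
toolY yaw 109.07948478024419
TCP clamp xy -8.0 138.8
8301
[0, 0, 142, 284, 278, 284, 284, 289, 283, 280, 283, 284, 281, 284, 286, 281, 274, 283, 293, 247, 0, 0, 0, 0, 0, 0, 0, 0, 0, 0, 150, 277, 279, 270, 273, 272, 263, 259, 251, 251, 248, 252, 199, 121, 16, 0, 0, 0, 0, 0]
moving 4920 [-0.4 61.9] [108.6  35.4] 0.1 y [45.1 79.2] x [-54.   52.5]
fixed 3381 [ -1.  113.1] [ 28.4 108.8] 87.4 y [101.  127.2] x [-54.2  47.7]
plate z -18 x [-30.1  29.2] y [-9.8 10.2] 5090
plate z 25 x [28.8 54.1] y [-6.3  7.5] 1501
plate z 40 x [53.7 54.3] y [-6.2  7.3] 53
plate z 60 x [53.9 54.2] y [-6.4  7.1] 47
```

View pics/w6.png

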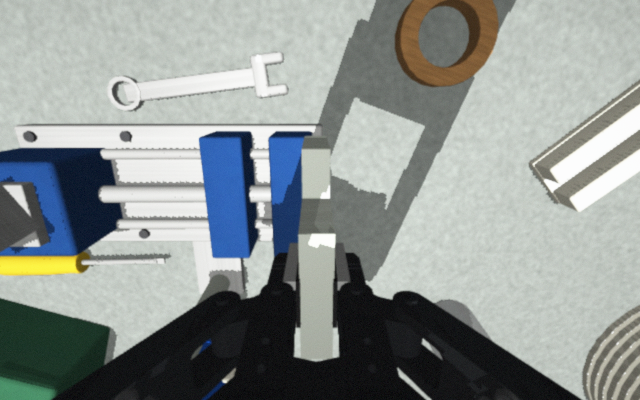

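The gap shows at about x 250–270 in the picture, between the moving jaw (225,195) and the fixed jaw (290,190). Its faces lie at y 79.7 and 100.4, so it is about 20.5 mm wide. I'll move over it and descend to just above.

Call:
apply_moves(increments=[{"jaw":255,"dx":-0.01,"dy":-0.08,"dz":0,"ax":0,"ay":0,"az":0},{"jaw":255,"dx":-0.03,"dy":-0.18,"dz":0,"ax":0,"ay":0,"az":0},{"jaw":255,"dx":-0.05,"dy":-0.3,"dz":0,"ax":0,"ay":0,"az":0},{"jaw":255,"dx":-0.064,"dy":-0.38,"dz":0,"ax":0,"ay":0,"az":0},{"jaw":255,"dx":-0.064,"dy":-0.41,"dz":0.05,"ax":0,"ay":0,"az":0},{"jaw":255,"dx":-0.064,"dy":-0.41,"dz":0.15,"ax":0,"ay":0,"az":0},{"jaw":255,"dx":-0.064,"dy":-0.41,"dz":0.25,"ax":0,"ay":0,"az":0},{"jaw":255,"dx":-0.064,"dy":-0.41,"dz":0.34,"ax":0,"ay":0,"az":0},{"jaw":255,"dx":-0.064,"dy":-0.41,"dz":0.37,"ax":0,"ay":0,"az":0},{"jaw":255,"dx":-0.064,"dy":-0.41,"dz":0.37,"ax":0,"ay":0,"az":0}])

```text
clock: 43.55
position: [0.5599, 0.0616, 0.1473]
tool_rot: [-0.166, 0.986, 0.0, -0.0]
contact_force: [0.1, 0.1, -2.6]
width: 0.153
finger_force: 59.0
```

```bash
python3 look.py w7
```

```text
43.55 [0.55992684 0.06155392 0.14732087] 0.15293236504566424 58.975303173065186 [ 0.05279386  0.1473691  -2.62942557]
toolY yaw 109.09405045771904
TCP clamp xy -0.2 88.7
12088
[0, 0, 274, 397, 411, 399, 407, 387, 354, 357, 340, 335, 341, 342, 329, 310, 308, 315, 275, 139, 0, 0, 0, 0, 0, 0, 0, 0, 0, 0, 180, 298, 307, 313, 315, 340, 335, 339, 338, 349, 348, 370, 387, 404, 404, 412, 402, 227, 0, 0]
moving 6020 [-0.5 61.7] [ 35.1 109.2] 90.0 y [44.9 78.7] x [-54.1  49.4]
fixed 6068 [ -0.3 118.1] [108.9  35.1] 0.1 y [101. 135.] x [-54.   49.5]
plate z -18 x [-30.1  29.2] y [-9.8 10.3] 5091
plate z 25 x [28.8 54.1] y [-6.3  7.5] 1499
plate z 40 x [53.8 54.2] y [-6.2  7.3] 57
plate z 60 x [53.9 54.2] y [-6.4  7.1] 47
```

View pics/w7.png

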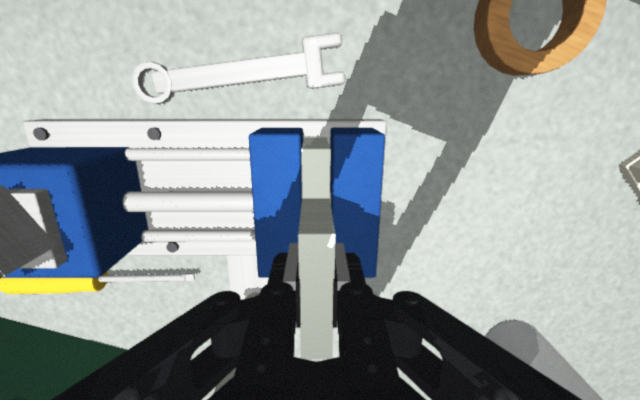

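The plate hangs over the gap (middle at about x 316, jaws at 275 and 357). I'll nudge it 0.7 mm and lower it.

Call:
apply_moves(increments=[{"jaw":255,"dx":0,"dy":0.006,"dz":0.03,"ax":0,"ay":0,"az":0},{"jaw":255,"dx":0,"dy":0.006,"dz":0.08,"ax":0,"ay":0,"az":0},{"jaw":255,"dx":0,"dy":0.006,"dz":0.13,"ax":0,"ay":0,"az":0},{"jaw":255,"dx":0,"dy":0.006,"dz":0.18,"ax":0,"ay":0,"az":0},{"jaw":255,"dx":0,"dy":0.006,"dz":0.23,"ax":0,"ay":0,"az":0},{"jaw":255,"dx":0,"dy":0.006,"dz":0.28,"ax":0,"ay":0,"az":0},{"jaw":255,"dx":0,"dy":0.006,"dz":0.33,"ax":0,"ay":0,"az":0},{"jaw":255,"dx":0,"dy":0.006,"dz":0.37,"ax":0,"ay":0,"az":0},{"jaw":255,"dx":0,"dy":0.006,"dz":0.39,"ax":0,"ay":0,"az":0},{"jaw":255,"dx":0,"dy":0.006,"dz":0.4,"ax":0,"ay":0,"az":0}])

```text
clock: 44.85
position: [0.5598, 0.0621, 0.0995]
tool_rot: [-0.166, 0.986, 0.0, -0.0]
contact_force: [-0.2, -0.4, -3.4]
width: 0.153
finger_force: 59.0
```

```bash
python3 look.py w8
```

```text
44.85 [0.55983303 0.06205565 0.09952773] 0.15267547018808988 58.97532284259796 [-0.20908149 -0.43377007 -3.41031029]
toolY yaw 109.07857398259854
TCP clamp xy -0.2 89.2
16213
[0, 0, 336, 561, 556, 547, 539, 558, 526, 516, 503, 465, 427, 409, 406, 396, 407, 367, 365, 241, 0, 4, 4, 5, 4, 4, 5, 5, 2, 0, 275, 372, 366, 399, 395, 395, 415, 428, 453, 491, 514, 536, 532, 553, 552, 541, 558, 280, 0, 0]
moving 8138 [-7.9 66. ] [94.4 43.8] 0.1 y [44.9 78.9] x [-54.5  34. ]
fixed 8067 [ -8.2 114.8] [94.1 42.7] 1.2 y [100.9 134.9] x [-54.6  33.8]
plate z -18 x [-30.2  29.2] y [-9.8 10.2] 5082
plate z 25 x [28.8 54.1] y [-6.3  7.5] 1507
plate z 40 x [-1.6 54.4] y [-11.9  11.9] 408
plate z 60 x [ 7.4 54.5] y [-11.3  11.5] 190
```

Call:
apply_moves(increments=[{"jaw":255,"dx":0,"dy":0,"dz":0.005,"ax":0,"ay":0,"az":0},{"jaw":255,"dx":0,"dy":0,"dz":0.01,"ax":0,"ay":0,"az":0},{"jaw":255,"dx":0,"dy":0,"dz":0.014,"ax":0,"ay":0,"az":0},{"jaw":255,"dx":0,"dy":0,"dz":0.017,"ax":0,"ay":0,"az":0},{"jaw":255,"dx":0,"dy":0,"dz":0.02,"ax":0,"ay":0,"az":0},{"jaw":255,"dx":0,"dy":0,"dz":0.022,"ax":0,"ay":0,"az":0},{"jaw":255,"dx":0,"dy":0,"dz":0.022,"ax":0,"ay":0,"az":0},{"jaw":255,"dx":0,"dy":0,"dz":0.022,"ax":0,"ay":0,"az":0},{"jaw":255,"dx":0,"dy":0,"dz":0.022,"ax":0,"ay":0,"az":0},{"jaw":255,"dx":0,"dy":0,"dz":0.022,"ax":0,"ay":0,"az":0}], newtons=20)

```text
clock: 46.15
position: [0.5598, 0.0621, 0.097]
tool_rot: [-0.166, 0.986, 0.0, 0.0]
contact_force: [-1.0, -0.3, -2.2]
width: 0.152
finger_force: 59.2
```

Call:
apply_moves(increments=[{"jaw":255,"dx":0,"dy":0,"dz":0.004,"ax":0,"ay":0,"az":0},{"jaw":255,"dx":0,"dy":0,"dz":0.006,"ax":0,"ay":0,"az":0},{"jaw":255,"dx":0,"dy":0,"dz":0.006,"ax":0,"ay":0,"az":0},{"jaw":190,"dx":0,"dy":0,"dz":0.006,"ax":0,"ay":0,"az":0},{"jaw":160,"dx":0,"dy":0,"dz":0.004,"ax":0,"ay":0,"az":0},{"jaw":120,"dx":0,"dy":0,"dz":0,"ax":0,"ay":0,"az":0},{"jaw":60,"dx":0,"dy":0,"dz":0,"ax":0,"ay":0,"az":0},{"jaw":0,"dx":0,"dy":0,"dz":0,"ax":0,"ay":0,"az":0},{"jaw":0,"dx":0,"dy":0,"dz":0,"ax":0,"ay":0,"az":0},{"jaw":0,"dx":0,"dy":0,"dz":0,"ax":0,"ay":0,"az":0}])

```text
clock: 47.4
position: [0.5598, 0.0621, 0.097]
tool_rot: [-0.166, 0.986, 0.0, -0.0]
contact_force: [-0.1, 0.4, 0.7]
width: 1.003
finger_force: 0.0
```

Call:
apply_moves(increments=[{"jaw":0,"dx":0,"dy":0,"dz":-0.1,"ax":0,"ay":0,"az":0},{"jaw":0,"dx":0,"dy":0,"dz":-0.3,"ax":0,"ay":0,"az":0},{"jaw":0,"dx":0,"dy":0,"dz":-0.6,"ax":0,"ay":0,"az":0},{"jaw":0,"dx":0,"dy":0,"dz":-0.9,"ax":0,"ay":0,"az":0},{"jaw":0,"dx":0,"dy":0,"dz":-1,"ax":0,"ay":0,"az":0},{"jaw":0,"dx":0,"dy":0,"dz":-1,"ax":0,"ay":0,"az":0},{"jaw":0,"dx":0,"dy":0,"dz":-1,"ax":0,"ay":0,"az":0},{"jaw":0,"dx":0,"dy":0,"dz":-1,"ax":0,"ay":0,"az":0},{"jaw":0,"dx":0,"dy":0,"dz":-1,"ax":0,"ay":0,"az":0},{"jaw":0,"dx":0,"dy":0,"dz":-1,"ax":0,"ay":0,"az":0}])

```text
clock: 48.65
position: [0.5597, 0.0621, 0.2165]
tool_rot: [-0.166, 0.986, 0.0, -0.0]
contact_force: [0.0, 0.1, 0.2]
width: 0.999
finger_force: 0.0
```

```bash
python3 look.py w9; python3 gap.py; python3 - <<'E'
from h import *
c=cam('wrist'); W=cloud('wrist',arm.get_image('wrist')[1],c)
t=np.radians(19.1); ux=np.array([np.cos(t),np.sin(t)]); uy=np.array([-np.sin(t),np.cos(t)]); S=np.array([.6219,-.1167])
L=np.stack([(W[...,:2]-S)@ux,(W[...,:2]-S)@uy-.1,W[...,2]],-1)*1000
for nm,a,b in [('tab top',108,122),('shoulder',69,75),('foot level',20,60)]:
    m=(L[...,2]>a)&(L[...,2]<b)&(abs(L[...,0])<60)&(abs(L[...,1]-90)<(14 if a>60 else 9)); p=L[m]
    if len(p)>8: r=cv2.minAreaRect(p[:,:2].astype(np.float32)); print(nm,len(p),np.round(r[0],1),np.round(r[1],1),round(r[2],1),'z',np.median(p[:,2]).round(1))
im,_=arm.get_image('side'); save('s9',cv2.resize(im[120:280,200:420],None,fx=3,fy=3,interpolation=cv2.INTER_CUBIC))
E
```

```text
48.65 [0.55969635 0.06208806 0.21653758] 0.9993384509787282 0.0 [0.01408512 0.10680159 0.21321272]
toolY yaw 109.07994479922252
TCP clamp xy -0.3 89.3
8556
[0, 0, 178, 241, 244, 250, 246, 244, 245, 252, 248, 246, 246, 247, 250, 242, 248, 246, 238, 172, 0, 0, 0, 0, 1, 0, 0, 0, 0, 0, 171, 257, 247, 244, 249, 251, 244, 247, 246, 240, 247, 252, 245, 250, 246, 245, 242, 149, 0, 0]
moving 4283 [-0.  61.7] [108.7  35.1] 0.0 y [44.9 79. ] x [-53.5  52.9]
fixed 4272 [ -0.2 118. ] [ 35.1 109.5] 89.9 y [101.  134.9] x [-53.5  53. ]
top y [ 43.4 133.7]
[0, 4, 4, 4, 1, 0, 0, 0, 0, 0, 0, 0, 0, 2, 1, 0, 0, 0, 1, 1, 4, 4, 0, 4, 13, 9, 13, 14, 12, 11, 15, 14, 11, 15, 17, 16, 13, 11, 0, 0, 0]
hub z 0.1422561649379666 233
side y [ 44.1 136.9]
[1, 6, 4, 6, 8, 9, 6, 11, 12, 4, 12, 11, 9, 2, 1, 1, 0, 13, 9, 12, 11, 68, 93, 12, 20, 23, 25, 28, 28, 30, 30, 27, 26, 24, 34, 23, 37, 75, 46, 1, 0]
hub z 0.1412707274796429 132
tab top 1365 [ 1.  89.8] [14.  60.6] 89.7 z 114.5
shoulder 572 [ 1.3 89.9] [110.7  14. ] 0.1 z 71.5
foot level 88 [-44.8  96. ] [35.2 15.4] 32.5 z 31.9
```

View pics/s9.png

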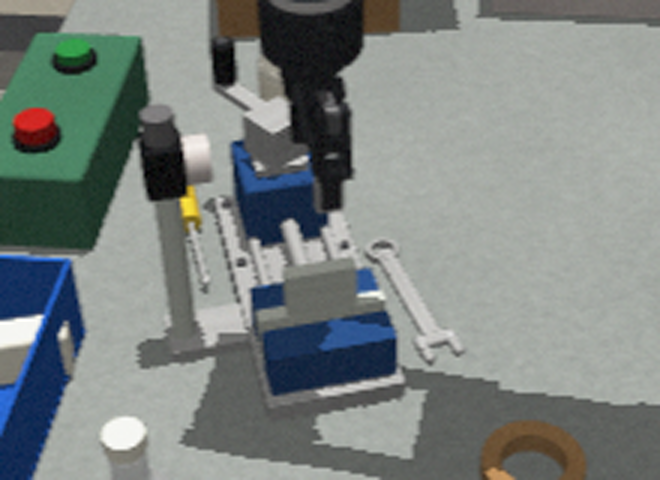

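View pics/w9.png

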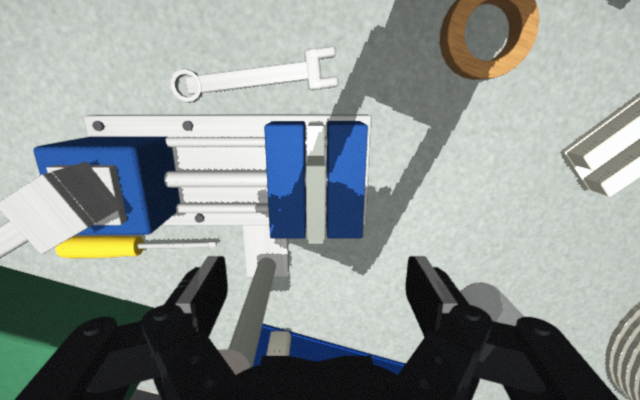

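The plate stands upright, centred between the jaws at about (316,182). Its tab top is at z 114.5 mm against 115 expected, and its ends are within about 1.3 mm of the jaw ends. The crank is still seated (hub top about 142 mm), the neighbouring things are in place, and the gripper is clear.

```bash
python3 -c "
from rig import arm
print(arm.sign_off())"
```

```text
the job is handed in; nothing more can be done
None
```

I handed the job in at about 49 s: the crank is seated, the jaws measured about 20–21 mm apart, and the plate stands upright on the clamp's base, its ends within about 1.3 mm of the jaw ends.

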